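# Fetch the laser lens tube from behind the cans

### The job

The small lens tube stands hemmed in by an oil can, a tin and a spray can on the plywood board: first clear all three of them onto the grey felt mat, leaving the tube where it is, then set the tube upright in the middle of the small white tray while they wait there. Then put the three back on the board, each centred on its own rubber pad (the oil can on the round one, the tin on the oblong one, the spray can on the square one), with the oil can's spout now pointing out over the little rubber strip beside its pad. Keep everything upright and never knock anything over.

Things in the scene. Friction and masses are not known exactly. Their poses are not given: they have to be found in the camera images.
- lens: Lens tube of a laser cutter, bare aluminium with a brass band, 50 mm high, about 150 g: a foot flange 44 mm across and 10 mm high, above it a plain cylinder 34 mm across (the grip, from 12 to 50 mm up), glass on top. Stands on the plywood board at the start, in the middle between the three cans. Origin: centre of the underside, z up.
- oilcan: Oil can, about 250 g, 138 mm high: steel round body 60 mm across up to 62 mm, a cone that narrows to 24 mm across at 102 mm, then an upright black cylindrical cap 24 mm across from 102 to 138 mm (the grip). A thin brass spout leaves the cone towards the body's +x and rises outwards to its tip, 66 mm from the axis and 116 mm up. Origin: centre of the underside, z up, +x = direction of the spout. It starts on the round rubber pad with the spout pointing the wrong way.
- tin: Flat-sided solvent tin, aluminium with a paper wrap, about 400 g: 64 mm along its x, 44 mm along its y, 104 mm high, with a black round cap 30 mm across from 104 to 140 mm up (the grip) in the middle of the top. Origin: centre of the underside, z up. Starts on the oblong rubber pad.
- spray: Spray can, aluminium with a paper wrap, about 250 g: round, 52 mm across up to 106 mm, a shoulder to 114 mm, then a white cap 36 mm across from 114 to 148 mm up (the grip). Origin: centre of the underside, z up. Starts on the square rubber pad.
- pad_oil: Round black rubber pad, 74 mm across, 4 mm thick, fixed on the plywood board: the oil can's place. Origin: centre of its underside (the board's top, 5 mm above the table); its +x points at the rubber strip. The three pads lie in a U around the lens tube, about 70 to 80 mm from it; which pad has which place changes.
- tongue: Small black rubber strip, 34 mm long (its x) by 14 mm, 3 mm thick, fixed on the board just beside the round pad, its centre 56 mm from that pad's centre; its +x points straight away from the pad. It shows where the oil can's spout must point. Origin: centre of its underside.
- pad_tin: Oblong black rubber pad, 78 mm (its x) by 58 mm (its y), 4 mm thick, fixed on the board: the tin's place. Origin: centre of its underside, 5 mm above the table.
- pad_spray: Square black rubber pad, 66 by 66 mm, 4 mm thick, fixed on the board: the spray can's place. Origin: centre of its underside, 5 mm above the table.
- mat: Grey felt mat, 250 mm (its x, roughly away from the robot) by 160 mm (its y), 4 mm thick, fixed flat on the table to the left or right of the board: the side area where the three cans wait. Origin: centre of its underside, at table height.
- cradle: Small open white plastic tray for the lens tube, 88 by 88 mm outside, 20 mm high, walls and floor 6 mm thick, so 76 by 76 mm inside with its floor 6 mm above the table; fixed to the table on the other side of the board from the mat. Origin: centre of its underside, at table height.

How it is judged:
By the outcome, as a careful person would: the job done as asked, in the order asked, and still so for the second after the job is handed in, with the robot touching nothing.
It also fails if it takes over 150 s, if anything falls off the work surface, if the arm or the gripper's body presses on something with over 40 N, if the wrist force passes 120 N, or if a joint passes its speed limit or range.

### The arm

A 7-joint arm with a two-finger parallel gripper is mounted at the origin on the work surface. World frame = base frame: x ahead of the robot, y to its left, z up, the work surface at z = 0. Lengths are in m, angles in rad, forces in N, time in s.
With the tool pointing down it reaches from about 0.4 to 0.85 m from the base axis. Payload 4.5 kg.
Tool frame: the origin (TCP) lies at the very end of the fingers, on their centre line; the grasp point (between the pads) lies 19 mm behind it; z points along the fingers, y is the direction in which the jaws open and shut (so a half turn about z gives the same grasp; the last joint's range is limited). The gripper opens to 88 mm and grips with 3 to 60 N. Pads are 18 mm wide; open, the fingers measure 123 mm over their backs; the gripper's body (75 mm by 187 mm) begins 45 mm behind the grasp point.
Start: joints at [1.32, 0.689, -0.195, 1.565, 0.157, 0.902, -0.215], TCP at [0.176, -0.6, 0.239] pointing down, gripper open.
Joint ranges: [-3.01, 3.01], [-0.46, 2.08], [-1.47, 1.51], [0.13, 2.56], [-1, 4.14], [0.04, 2.09], [-2.66, 2.66]. Speed limits (rad/s): [2.57, 2.57, 3.14, 3.14, 3.14, 3.14, 3.14].

### API

Orientations are given as a unit quaternion [x, y, z, w].
In Python, from plant import telemetry, imaging, r gives the robot as it stands.
- The arm moves only by the shell command python3 -m creep 'ROWS' [FORCE]. ROWS is JSON, a list of rows, each a list of 5 numbers: the closure in counts, from 0 (fully open) to 255 (shut), then the shift along the tool's x, y, z in m, then the turn about the tool's z in degrees. In form: [[fingers, x, y, z, yaw], ...]. A call has 1 to 10 rows; each row is the pose to reach, as a shift and turn from the pose commanded when the call began, along the tool's axes at that moment; what a row does not reach only later rows make up. A row lasts 1/8 s, in which the tool goes at most 62.5 mm and 10.7 degrees, less where a joint would pass 70% of its speed; a pose out of reach is approached as far as the arm can. A call with a gripper value outside its range is refused whole. The fingers move at their own pace and stop on an object; FORCE is the grip in N (left out, the last holds). Time passes only in rows, so rows that repeat a pose let the fingers close. It gives the time, the measured TCP pose, the force and the opening at its end, in the units of the state.
- telemetry.get_state(): the state, without advancing time (a new reading comes with each control period).
- imaging.snapshot(name): name is "scene" or "top" or "wrist"; returns a dict with "image" (420x560x3 uint8, blue, green, red), "camera_matrix" (3x3 intrinsics, pixels), "R" (3x3) and "t" (3): a world point X has camera coordinates R X + t; the wrist camera has in their place "hand_eye" (4x4, takes a point from camera to tool coordinates, whose origin is the TCP and whose axes are the flange's). Camera axes: x right, y down, z forward; pixel columns grow to the right and rows downward; lengths in m; the calibration is good to about 2 mm. A picture is of the moment at which its call begins: read the wrist's pose just before it. There is no depth.
- r.finish_job(): hands the job in, once; it reports no verdict.
Trained networks look in a picture, given as the dict that the camera call returned (one of the last four; its "shot" number tells which), for a name from the list of things; names that differ only in an ending like _2 or _b are one class to them, and where a whole thing is asked for, a point or a joint stands for the part that bears it (a point fixed in the world has none). Each returns a list of dicts, best first, with "score" (0 to 1); they miss things now and then, are a little off and sometimes report something else, mostly with a low value. They report only what shows in the picture. A call takes as long as a camera call.
- imaging.boxes_of(picture, target): "rect" ([left, top, right, bottom] in pixels, round what is visible of it).
- imaging.trace(picture, target): "pixels" (420x560 bool, what is visible of it) and "rect" ([left, top, right, bottom] in pixels, round what is visible of it).
- imaging.place_of(picture, target): "location" ([row, column] in pixels: a listed point, or the origin of a listed thing).
The state is a dict: "clock": time; "q": joint angles; "qd": joint speeds; "joint_torque": joint torques, N m; "tool_pos": TCP position; "eef_rot": TCP orientation; "contact_force": force on the tool from outside, world axes, zero at the start; "moment": the same for the moment, N m; "opening": opening from 0.0 (shut) to 1.0 (fully open).
Only numpy, scipy, OpenCV 4.12 (cv2) and the standard library are available. Lean on these libraries where they do the work, as an engineer would, in place of code of your own. Each camera call takes 0.05 s, during which the arm holds its last target.

## Working session

There is one attempt and no reset: what is moved stays moved. The work goes in short steps, Python scripts to look and compute and a shell command to move; the robot and the scene stay as the last step left them, time stands still between calls to the robot, and variables do not carry over. Pictures are saved under pics/ and viewed, and the job is handed in when it is done.

```bash
ls -la; mkdir -p pics; python3 - <<'E'
from plant import telemetry, imaging, r
import cv2
print(telemetry.get_state())
for n in ("scene","top","wrist"):
    p=imaging.snapshot(n); cv2.imwrite(f"pics/{n}0.png",p["image"])
    print(n,p["camera_matrix"],p.get("R"),p.get("t"),p.get("hand_eye"),p["shot"])
E
```

```text
total 12
drwxr-xr-x  3 agent agent 4096 Dec  7 15:48 .
drwxr-xr-x 23 root  root  4096 Dec  7 15:48 ..
drwxr-xr-x  2 agent agent 4096 Dec  7 15:48 pics
{'clock': 0.0, 'q': array([ 1.31976208,  0.68993767, -0.19451599,  1.56637104,  0.15733266,
        0.90248473, -0.21510554]), 'qd': array([-4.13919914e-04,  8.14407877e-04,  1.64675657e-03, -1.70698310e-04,
       -1.64422320e-04, -7.03659155e-05,  6.70237063e-04]), 'joint_torque': array([ 5.53950867e-04, -5.27563906e+01, -1.26645818e+00, -1.53429383e+01,
       -5.25311683e-02,  6.70796333e-03,  1.63896534e-04]), 'tool_pos': array([ 0.17538994, -0.59922142,  0.23793179]), 'eef_rot': array([ 9.89868026e-01,  1.41987590e-01, -2.06544413e-04, -8.78884331e-04]), 'contact_force': array([0.11474086, 0.06935753, 0.67884507]), 'moment': array([-0.00172003,  0.04697558,  0.05490379]), 'opening': 1.0018664557521706}
scene [[455.70176172   0.         285.80550224]
 [  0.         455.70176172 211.27732754]
 [  0.           0.           1.        ]] [[-0.88353558  0.46776509  0.02367903]
 [ 0.26858547  0.54743762 -0.79257422]
 [-0.38370134 -0.69390768 -0.60931553]] [ 0.51555593 -0.11722199  1.12233307] None 1
top [[497.42405963   0.         283.5562543 ]
 [  0.         497.42405963 217.0095939 ]
 [  0.           0.           1.        ]] [[ 0.12932523 -0.99159576  0.00358188]
 [-0.96646312 -0.12685396 -0.22328706]
 [ 0.22186488  0.0254149  -0.97474615]] [-0.05421341  0.56067461  0.92889384] None 2
wrist [[328.68838276   0.         280.7113057 ]
 [  0.         328.68838276 213.77518465]
 [  0.           0.           1.        ]] None None [[ 4.58487032e-04 -9.52142216e-01 -3.05655017e-01  7.89687767e-02]
 [ 9.99999890e-01  4.67257610e-04  4.44660959e-05 -7.33152954e-04]
 [ 1.00481586e-04 -3.05655004e-01  9.52142326e-01 -1.46022404e-01]
 [ 0.00000000e+00  0.00000000e+00  0.00000000e+00  1.00000000e+00]] 3
```

View pics/scene0.png

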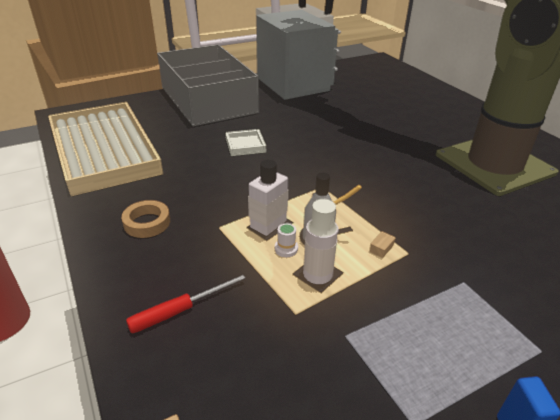

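View pics/top0.png

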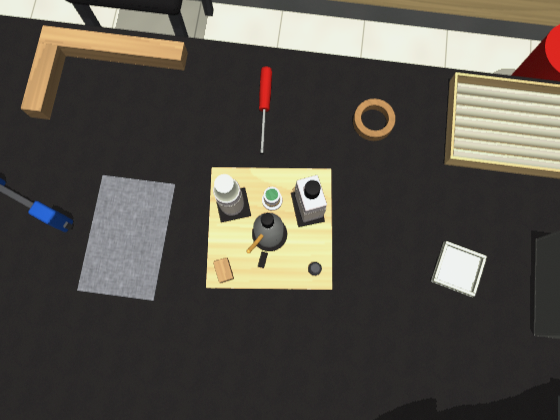

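View pics/wrist0.png

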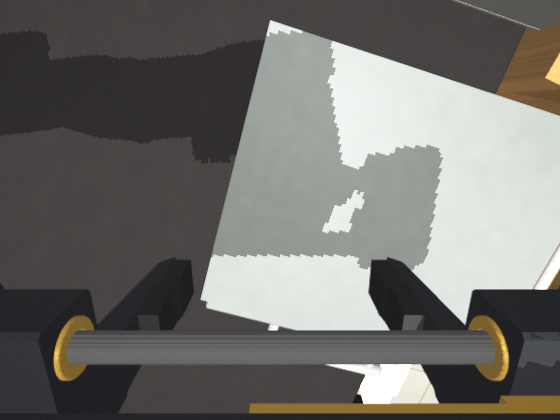

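```bash
cat > h.py <<'E'
from plant import telemetry, imaging, r
import cv2, numpy as np
from scipy.spatial.transform import Rotation as Rot
def cam(p, st=None):
    if p.get("R") is not None: return np.array(p["R"]),np.array(p["t"]),np.array(p["camera_matrix"])
    T=np.eye(4);T[:3,:3]=Rot.from_quat(st["eef_rot"]).as_matrix();T[:3,3]=st["tool_pos"]
    M=np.linalg.inv(T@np.array(p["hand_eye"]));return M[:3,:3],M[:3,3],np.array(p["camera_matrix"])
def onplane(c,u,v,z):
    R,t,K=c; d=R.T@np.linalg.inv(K)@np.array([u,v,1.]); o=-R.T@t
    return o+d*(z-o[2])/d[2]
def proj(c,X):
    R,t,K=c; q=(R@np.atleast_2d(X).T+t[:,None]); q=K@q; return (q[:2]/q[2]).T
E
python3 - <<'E'
from h import *
zs=dict(lens=.005,oilcan=.009,tin=.009,spray=.009,pad_oil=.005,tongue=.005,pad_tin=.005,pad_spray=.005,mat=0,cradle=0)
P={n:imaging.snapshot(n) for n in("top","scene")}
for k,z in zs.items():
    for n in P:
        c=cam(P[n]); 
        for d in imaging.place_of(P[n],k)[:2]:
            v,u=d["location"]; print(k,n,round(d["score"],2),(round(u),round(v)),onplane(c,u,v,z).round(4))
im=P["top"]["image"][150:310,190:350]; cv2.imwrite("pics/topz.png",cv2.resize(im,(640,640),interpolation=cv2.INTER_CUBIC)[:600])
im=P["scene"]["image"][140:310,200:420]; cv2.imwrite("pics/scenez.png",cv2.resize(im,None,fx=3.5,fy=3.5,interpolation=cv2.INTER_CUBIC))
E
```

```text
lens top 0.86 (271, 201) [0.6066 0.0519 0.005 ]
lens scene 0.62 (285, 249) [0.6117 0.051  0.005 ]
oilcan top 0.72 (269, 237) [0.5292 0.0446 0.009 ]
oilcan scene 0.61 (317, 236) [0.5409 0.0469 0.009 ]
tin top 0.6 (310, 207) [ 0.604  -0.0325  0.009 ]
tin scene 0.57 (268, 228) [ 0.6154 -0.0164  0.009 ]
spray top 0.67 (234, 203) [0.5921 0.129  0.009 ]
spray scene 0.85 (317, 272) [0.5916 0.131  0.009 ]
spray scene 0.17 (289, 250) [0.6092 0.059  0.009 ]
pad_oil top 0.71 (270, 234) [0.5358 0.0441 0.005 ]
tongue top 0.61 (262, 258) [0.4836 0.0542 0.005 ]
tongue scene 0.57 (345, 230) [0.4793 0.0533 0.005 ]
pad_tin top 0.62 (306, 209) [ 0.6006 -0.0238  0.005 ]
pad_tin top 0.24 (129, 236) [0.4933 0.3356 0.005 ]
pad_tin scene 0.54 (270, 222) [ 0.6011 -0.0329  0.005 ]
pad_spray top 0.67 (235, 207) [0.5842 0.1258 0.005 ]
pad_spray scene 0.84 (317, 274) [0.5917 0.132  0.005 ]
mat scene 0.63 (441, 343) [0.4937 0.3394 0.    ]
cradle top 0.85 (456, 266) [ 0.5203 -0.3495  0.    ]
cradle top 0.47 (269, 232) [0.5403 0.0474 0.    ]
cradle scene 0.87 (249, 143) [ 0.5028 -0.353   0.    ]
```

View pics/topz.png

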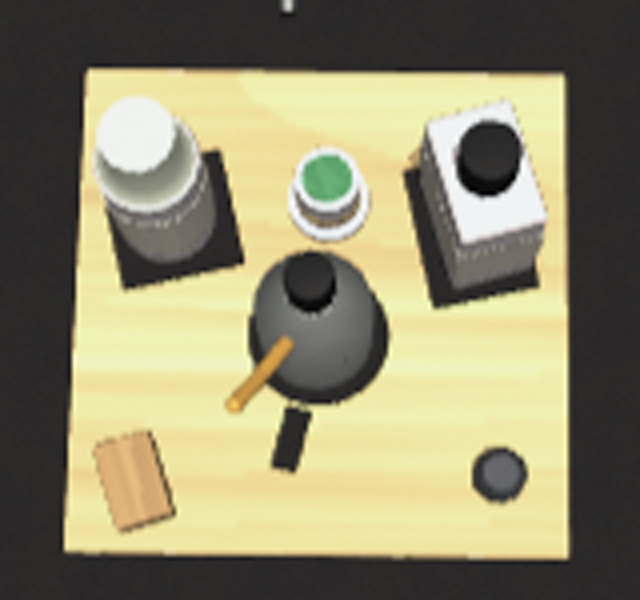

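View pics/scenez.png

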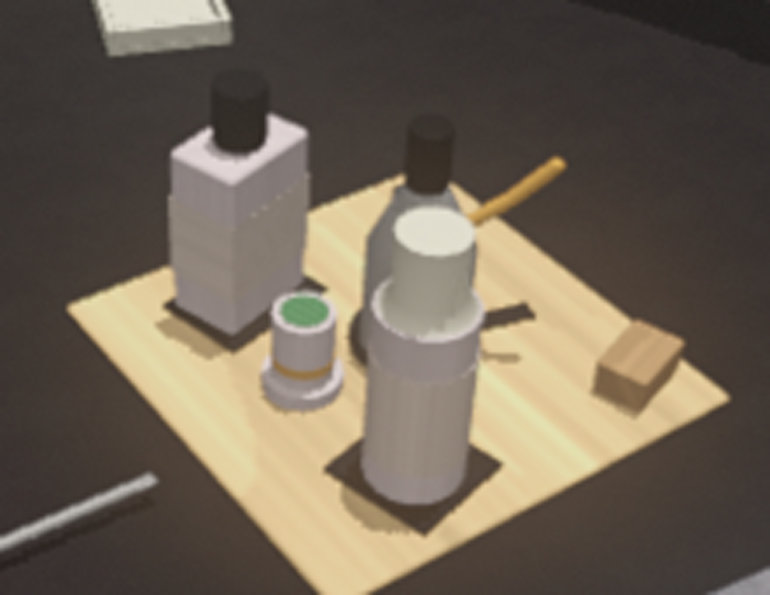

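```bash
python3 - <<'E'
from h import *
P={n:imaging.snapshot(n) for n in("top","scene")}
ct,cs=cam(P["top"]),cam(P["scene"])
T=lambda X,Y,z:onplane(ct,190+X/4-.375,150+Y/4-.375,z).round(4)
S=lambda X,Y,z:onplane(cs,200+X/3.5-.36,140+Y/3.5-.36,z).round(4)
print("spraytop",T(134,134,.157),S(434,231,.157))
print("tintop",T(489,151,.149),S(242,84,.149))
print("oiltop",T(309,274,.147),S(431,127,.147))
print("lenstop",T(327,176,.055),S(304,311,.055))
print("spoutroot?",T(287,341,.09),"tip",T(234,406,.125),S(560,163,.125))
print("spraypad",T(172.5,219.5,.009),"TR",T(220,152,.009),T(243,264,.009),T(125,287,.009))
print("tinpad",T(472,229.5,.009),T(404,172,.009),T(436,306,.009),T(540,287,.009))
print("tongue",T(291,439,.008),T(286,407,.008),T(310,412,.008),T(297,471,.008),T(273,466,.008))
print("oilpad bottom",T(318,403,.009),"right",T(389,330,.009),"left",T(248,330,.009))
print("mat corners",[onplane(ct,u,v,.004)[:2].round(3) for u,v in((103,176),(175,184),(154,299),(79,290))])
print("cradle top corners",[onplane(ct,u,v,.02)[:2].round(3) for u,v in((447,242),(486,254),(473,296),(432,284))])
E
```

```text
spraytop [0.5904 0.1344 0.157 ] [0.5927 0.1347 0.157 ]
tintop [ 0.6059 -0.0278  0.149 ] [ 0.609  -0.0245  0.149 ]
oiltop [0.5379 0.0467 0.147 ] [0.541  0.0495 0.147 ]
lenstop [0.6101 0.0501 0.055 ] [0.6105 0.0508 0.055 ]
spoutroot? [0.5164 0.056  0.09  ] tip [0.4767 0.0737 0.125 ] [0.4803 0.0783 0.125 ]
spraypad [0.5883 0.1307 0.009 ] TR [0.6284 0.1112 0.009 ] [0.5692 0.0901 0.009 ] [0.5489 0.1498 0.009 ]
tinpad [ 0.6036 -0.0273  0.009 ] [0.6302 0.0124 0.009 ] [ 0.56   -0.0135  0.009 ] [ 0.5773 -0.0665  0.009 ]
tongue [0.4807 0.0522 0.008 ] [0.497  0.0571 0.008 ] [0.496  0.0444 0.008 ] [0.4647 0.0469 0.008 ] [0.4657 0.0595 0.008 ]
oilpad bottom [0.501  0.0409 0.009 ] right [0.5441 0.0093 0.009 ] left [0.5345 0.0824 0.009 ]
mat corners [array([0.616, 0.418]), array([0.618, 0.261]), array([0.372, 0.26 ]), array([0.37 , 0.416])]
cradle top corners [array([ 0.564, -0.321]), array([ 0.55 , -0.402]), array([ 0.461, -0.379]), array([ 0.474, -0.296])]
```

```bash
cat >> h.py <<'E'
def psi(st):
    m=Rot.from_quat(st["eef_rot"]).as_matrix(); return np.degrees(np.arctan2(m[1,0],m[0,0]))
def to(x,y,z,ps=None):
    st=telemetry.get_state(); m=Rot.from_quat(st["eef_rot"]).as_matrix()
    d=m.T@(np.array([x,y,z])-st["tool_pos"]); p=psi(st)
    print("shift",d.round(4),"yaw",None if ps is None else round(p-ps,1),"| psi",round(p,2),"pos",st["tool_pos"].round(4),"tilt",m[:,2].round(4),"t",round(st["clock"],2))
E
python3 - <<'E'
from h import *
to(.591,.1335,.27,-25)
E
```

```text
shift [ 0.6047 -0.5871 -0.0313] yaw 41.3 | psi 16.32 pos [ 0.1756 -0.5998  0.2388] tilt [ 0.e+00 -1.e-04 -1.e+00] t 1.35
```

```bash
python3 -m creep '[[0,0.03,-0.03,-0.03,0],[0,0.07,-0.07,-0.03,4],[0,0.11,-0.11,-0.03,8],[0,0.15,-0.15,-0.03,12],[0,0.19,-0.19,-0.03,16],[0,0.23,-0.225,-0.03,20],[0,0.27,-0.265,-0.03,24],[0,0.31,-0.305,-0.03,28],[0,0.35,-0.34,-0.03,32],[0,0.38,-0.37,-0.03,36]]' 20; python3 - <<'E'
from h import *
to(.591,.1335,.25,-25)
E
```

```text
clock: 2.6
tool_pos: [0.4378, -0.1358, 0.269]
eef_rot: [0.985, -0.171, 0.001, -0.0]
contact_force: [-0.1, -0.2, -0.2]
opening: 0.996
shift [ 0.0535 -0.3052  0.0192] yaw 5.3 | psi -19.7 pos [ 0.4378 -0.1358  0.269 ] tilt [ 1.3e-03  1.0e-04 -1.0e+00] t 2.6
```

```bash
python3 -m creep '[[80,0.01,-0.04,0,1],[80,0.02,-0.09,0,2],[80,0.03,-0.15,0,3],[80,0.04,-0.21,0,4],[80,0.05,-0.26,0.01,5],[80,0.053,-0.295,0.015,5.3],[80,0.0535,-0.305,0.02,5.3],[80,0.0535,-0.305,0.02,5.3]]' 20; python3 - <<'E'
from h import *
st=telemetry.get_state(); p=imaging.snapshot("wrist"); cv2.imwrite("pics/w1.png",p["image"]); c=cam(p,st)
print(proj(c,[[.591,.1335,.157],[.591,.1335,.009],[.539,.0475,.147]]))
to(.591,.1335,.126,-25)
E
```

```text
clock: 3.6
tool_pos: [0.5888, 0.1304, 0.2482]
eef_rot: [0.976, -0.216, -0.001, 0.001]
contact_force: [0.6, 0.1, -0.9]
opening: 0.682
[[275.99186423 215.88487071]
 [277.51253869 176.94739611]
 [401.24057285 224.83200243]]
shift [ 1.000e-04 -5.000e-03  1.226e-01] yaw -0.1 | psi -25.07 pos [0.5889 0.1292 0.2486] tilt [-0.001  -0.0017 -1.    ] t 3.65
```

View pics/w1.png

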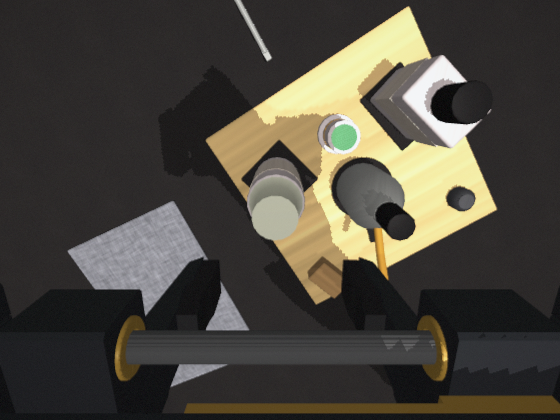

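```bash
python3 -m creep '[[80,0,-0.003,0.02,0],[80,0,-0.003,0.05,0],[80,0,-0.003,0.08,0],[80,0,-0.003,0.1,0],[80,0,-0.003,0.115,0],[80,0,-0.003,0.122,0],[80,0,-0.003,0.122,0]]' 20; python3 - <<'E'
from h import *
to(.591,.1335,.126,-25)
E
```

```text
clock: 4.53
tool_pos: [0.5908, 0.1334, 0.1269]
eef_rot: [0.976, -0.217, 0.0, 0.0]
contact_force: [0.1, 0.5, 0.1]
opening: 0.69
shift [ 0.0001 -0.0002  0.0009] yaw -0.0 | psi -25.02 pos [0.5908 0.1334 0.1269] tilt [ 1.e-04 -3.e-04 -1.e+00] t 4.53
```

Grip and lift a bit.

```bash
python3 -m creep '[[255,0,0,0,0],[255,0,0,0,0],[255,0,0,0,0],[255,0,0,0,0],[255,0,0,-0.01,0],[255,0,0,-0.03,0],[255,0,0,-0.05,0],[255,0,0,-0.08,0],[255,0,0,-0.08,0]]' 25; python3 - <<'E'
from h import *
to(.52,.38,.2,-25)
E
```

```text
clock: 5.65
tool_pos: [0.5922, 0.1341, 0.2088]
eef_rot: [0.976, -0.216, 0.002, -0.001]
contact_force: [0.2, -0.1, -1.8]
opening: 0.397
shift [-0.1693 -0.1923  0.0088] yaw 0.0 | psi -24.99 pos [0.5922 0.1341 0.2088] tilt [ 0.0047  0.0011 -1.    ] t 5.65
```

```bash
python3 -m creep '[[255,-0.012,-0.014,0,0],[255,-0.035,-0.04,0,0],[255,-0.065,-0.075,0,0],[255,-0.1,-0.115,0,0],[255,-0.13,-0.15,0,0],[255,-0.155,-0.178,0.01,0],[255,-0.167,-0.19,0.03,0],[255,-0.169,-0.192,0.05,0],[255,-0.169,-0.192,0.07,0],[255,-0.169,-0.192,0.075,0]]'; python3 - <<'E'
from h import *
to(.52,.38,.122,-25)
E
```

```text
clock: 6.9
tool_pos: [0.517, 0.3774, 0.1286]
eef_rot: [0.976, -0.217, -0.002, 0.003]
contact_force: [-0.2, -0.3, -1.8]
opening: 0.403
shift [ 0.0017 -0.0037  0.0066] yaw -0.0 | psi -25.02 pos [0.517  0.3774 0.1286] tilt [-0.0043 -0.0044 -1.    ] t 6.9
```

```bash
python3 -m creep '[[255,0,0,0,0],[255,0,0,0,0],[255,0,0,0,0]]'; python3 - <<'E'
from h import *
to(.52,.38,.122,-25)
E
```

```text
clock: 7.28
tool_pos: [0.5191, 0.3795, 0.1324]
eef_rot: [0.976, -0.216, 0.0, -0.001]
contact_force: [0.3, -0.4, -3.4]
opening: 0.402
shift [ 0.0006 -0.0008  0.0104] yaw 0.0 | psi -24.99 pos [0.5191 0.3795 0.1324] tilt [ 1.1e-03  8.0e-04 -1.0e+00] t 7.28
```

```bash
python3 -m creep '[[255,0,0,0.005,0],[255,0,0,0.008,0],[255,0,0,0.01,0],[255,0,0,0.0105,0],[255,0,0,0.0105,0]]'; 
```

```text
clock: 7.9
tool_pos: [0.5186, 0.3794, 0.1222]
eef_rot: [0.976, -0.216, 0.0, -0.0]
contact_force: [-2.2, -1.2, 4.9]
opening: 0.399
```

```bash
python3 -m creep '[[110,0,0,0,0],[90,0,0,0,0],[90,0,0,0,0],[90,0,0,-0.02,0],[90,0,0,-0.05,0],[90,0,0,-0.09,0],[90,0,0,-0.12,0],[90,0,0,-0.12,0]]'; python3 - <<'E'
from h import *
to(.539,.0475,.24,-25)
E
```

```text
clock: 8.9
tool_pos: [0.5201, 0.3802, 0.2437]
eef_rot: [0.976, -0.216, 0.002, -0.002]
contact_force: [-0.0, -0.1, -0.9]
opening: 0.649
shift [0.1577 0.2935 0.0027] yaw 0.0 | psi -24.99 pos [0.5201 0.3802 0.2437] tilt [ 0.0045  0.0032 -1.    ] t 8.9
```

```bash
python3 -m creep '[[90,0.01,0.02,0,0],[90,0.034,0.06,0,0],[90,0.06,0.11,0,0],[90,0.09,0.165,0,0],[90,0.12,0.22,0,0],[90,0.143,0.265,0,0],[90,0.154,0.287,0.003,0],[90,0.1577,0.2935,0.003,0],[90,0.1577,0.2935,0.003,0],[90,0.1577,0.2935,0.003,0]]'; python3 - <<'E'
from h import *
st=telemetry.get_state(); p=imaging.snapshot("wrist"); cv2.imwrite("pics/w2.png",p["image"]); c=cam(p,st)
print(proj(c,[[.539,.0475,.147],[.539,.0475,.111],[.478,.076,.125]]))
to(.539,.0475,.113,-25)
E
```

```text
clock: 10.15
tool_pos: [0.5375, 0.0487, 0.2379]
eef_rot: [0.977, -0.215, -0.0, -0.0]
contact_force: [-0.1, 0.0, -0.4]
opening: 0.648
[[281.75767439 214.53531451]
 [281.66725851 201.64738898]
 [281.29734092 279.28621124]]
shift [0.0018 0.0005 0.125 ] yaw 0.2 | psi -24.82 pos [0.5376 0.0486 0.238 ] tilt [-2.e-04  8.e-04 -1.e+00] t 10.2
```

View pics/w2.png

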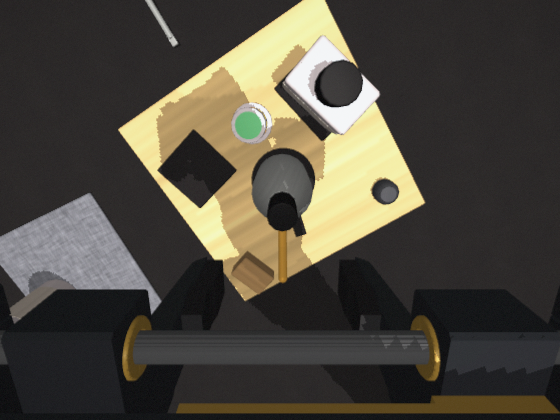

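```bash
python3 -m creep '[[100,0.001,0.0005,0.02,0],[100,0.0015,0.0005,0.05,0],[100,0.0015,0.0005,0.08,0],[100,0.0015,0.0005,0.105,0],[100,0.0015,0.0005,0.118,0],[100,0.0015,0.0005,0.124,0],[100,0.0015,0.0005,0.1245,0],[100,0.0015,0.0005,0.1245,0]]' 20; python3 -m creep '[[255,0,0,0,0],[255,0,0,0,0],[255,0,0,0,0],[255,0,0,0,0],[255,0,0,0,0],[255,0,0,0,0]]' 25; python3 - <<'E'
from h import *
to(.539,.0475,.113,-25)
E
```

```text
clock: 11.2
tool_pos: [0.5393, 0.0456, 0.1144]
eef_rot: [0.976, -0.216, 0.001, -0.0]
contact_force: [0.0, 0.5, 1.2]
opening: 0.608
clock: 11.95
tool_pos: [0.539, 0.0459, 0.1138]
eef_rot: [0.976, -0.216, 0.0, -0.0]
contact_force: [0.0, 1.6, 1.5]
opening: 0.26
shift [-0.0007 -0.0015  0.0008] yaw 0.0 | psi -24.97 pos [0.539  0.0459 0.1138] tilt [ 6.e-04  3.e-04 -1.e+00] t 11.95
```

```bash
python3 -m creep '[[255,0,0,-0.01,0],[255,0,0,-0.03,0],[255,0,0,-0.06,0],[255,0,0,-0.08,0],[255,0,0,-0.085,0],[255,0,0,-0.085,0],[255,0,0,-0.085,0]]' 25; python3 - <<'E'
from h import *
to(.425,.335,.2,-25)
E
```

```text
clock: 12.82
tool_pos: [0.538, 0.0455, 0.1978]
eef_rot: [0.976, -0.216, -0.001, 0.0]
contact_force: [0.2, 0.5, -2.6]
opening: 0.263
shift [-0.2247 -0.2147 -0.0021] yaw 0.0 | psi -24.98 pos [0.538  0.0455 0.1978] tilt [-2.e-03 -4.e-04 -1.e+00] t 12.82
```

```bash
python3 -m creep '[[255,-0.015,-0.014,0,0],[255,-0.045,-0.043,0,0],[255,-0.08,-0.077,0,0],[255,-0.12,-0.115,0,0],[255,-0.155,-0.15,0,0],[255,-0.185,-0.178,0,0],[255,-0.208,-0.2,0.01,0],[255,-0.22,-0.21,0.03,0],[255,-0.224,-0.214,0.05,0],[255,-0.224,-0.214,0.065,0]]'; python3 -m creep '[[255,0,0,0.005,0],[255,0,0,0.01,0],[255,0,0,0.01,0],[255,0,0,0.01,0]]'; python3 - <<'E'
from h import *
to(.425,.335,.1088,-25)
E
```

```text
clock: 14.08
tool_pos: [0.4252, 0.3344, 0.1321]
eef_rot: [0.976, -0.216, -0.001, 0.001]
contact_force: [-0.2, -0.6, -3.0]
opening: 0.264
clock: 14.58
tool_pos: [0.4265, 0.3342, 0.1242]
eef_rot: [0.976, -0.216, 0.0, -0.0]
contact_force: [-0.0, -0.3, -2.7]
opening: 0.262
shift [-0.0017 -0.0001  0.0154] yaw -0.0 | psi -25.0 pos [0.4265 0.3342 0.1242] tilt [ 8.e-04  5.e-04 -1.e+00] t 14.57
```

```bash
python3 -m creep '[[255,0,0,0.006,0],[255,0,0,0.01,0],[255,0,0,0.013,0],[255,0,0,0.015,0],[255,0,0,0.0155,0],[255,0,0,0.0155,0]]'
```

```text
clock: 15.32
tool_pos: [0.4263, 0.3345, 0.1087]
eef_rot: [0.976, -0.216, 0.0, -0.0]
contact_force: [0.1, -0.6, 4.1]
opening: 0.264
```

```bash
python3 -m creep '[[120,0,0,0,0],[100,0,0,0,0],[100,0,0,0,0],[100,0,0,-0.02,0],[100,0,0,-0.05,0],[100,0,0,-0.09,0],[100,0,0,-0.13,0],[100,0,0,-0.13,0]]'; python3 - <<'E'
from h import *
to(.6065,-.027,.24,-25)
E
```

```text
clock: 16.32
tool_pos: [0.4277, 0.3352, 0.2409]
eef_rot: [0.976, -0.216, 0.002, -0.002]
contact_force: [0.9, -0.1, -1.1]
opening: 0.609
shift [3.151e-01 2.528e-01 3.000e-04] yaw 0.0 | psi -24.99 pos [0.4277 0.3352 0.2409] tilt [ 0.0049  0.004  -1.    ] t 16.32
```

```bash
python3 -m creep '[[100,0.015,0.012,0,0],[100,0.045,0.036,0,0],[100,0.09,0.072,0,0],[100,0.135,0.108,0,0],[100,0.18,0.144,0,0],[100,0.225,0.18,0,0],[100,0.265,0.212,0,0],[100,0.295,0.236,0,0],[100,0.31,0.249,0,0],[100,0.315,0.2525,0,0]]'; python3 -m creep '[[100,0,0,0,0],[100,0,0,0,0]]'; python3 - <<'E'
from h import *
st=telemetry.get_state(); p=imaging.snapshot("wrist"); cv2.imwrite("pics/w3.png",p["image"]); c=cam(p,st)
print(proj(c,[[.6065,-.027,.149],[.6065,-.027,.113],[.610,.0505,.055]]))
to(.6065,-.027,.117,-25)
E
```

```text
clock: 17.58
tool_pos: [0.6043, -0.0291, 0.2372]
eef_rot: [0.976, -0.217, -0.001, 0.0]
contact_force: [-0.1, 0.4, 0.7]
opening: 0.608
clock: 17.82
tool_pos: [0.6045, -0.0256, 0.2381]
eef_rot: [0.977, -0.215, -0.0, -0.0]
contact_force: [0.3, 0.6, 0.6]
opening: 0.607
[[281.67789608 214.58266085]
 [281.59729023 201.58508486]
 [213.18489797 213.45708532]]
shift [0.0023 0.0003 0.1212] yaw 0.2 | psi -24.83 pos [ 0.6046 -0.0258  0.2382] tilt [-4.e-04  9.e-04 -1.e+00] t 17.88
```

View pics/w3.png

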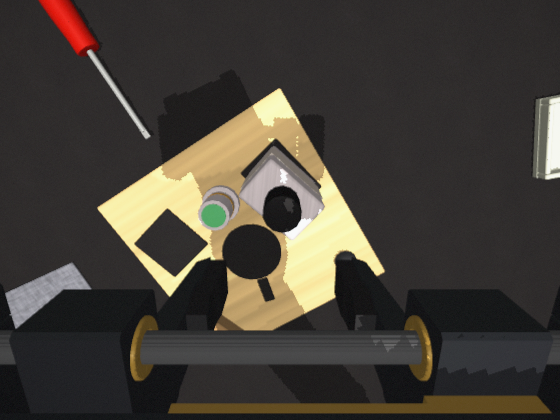

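```bash
python3 -m creep '[[100,0.001,0,0.02,0],[100,0.002,0,0.05,0],[100,0.002,0,0.08,0],[100,0.002,0,0.1,0],[100,0.002,0,0.113,0],[100,0.002,0,0.119,0],[100,0.002,0,0.12,0],[100,0.002,0,0.12,0]]' 20; python3 -m creep '[[255,0,0,0,0],[255,0,0,0,0],[255,0,0,0,0],[255,0,0,0,0],[255,0,0,0,0]]' 30; python3 - <<'E'
from h import *
to(.6065,-.027,.117,-25)
E
```

```text
clock: 18.88
tool_pos: [0.6073, -0.0286, 0.1189]
eef_rot: [0.976, -0.216, 0.001, -0.0]
contact_force: [0.7, 0.3, 0.4]
opening: 0.609
clock: 19.5
tool_pos: [0.6072, -0.0283, 0.1185]
eef_rot: [0.976, -0.216, 0.0, -0.0]
contact_force: [0.7, 1.4, 1.2]
opening: 0.336
shift [-0.0012 -0.0009  0.0015] yaw 0.0 | psi -24.97 pos [ 0.6072 -0.0283  0.1185] tilt [ 9.e-04  3.e-04 -1.e+00] t 19.5
```

```bash
python3 -m creep '[[255,0,0,-0.01,0],[255,0,0,-0.03,0],[255,0,0,-0.06,0],[255,0,0,-0.085,0],[255,0,0,-0.09,0],[255,0,0,-0.09,0],[255,0,0,-0.09,0]]' 30; python3 - <<'E'
from h import *
to(.58,.3,.2,-25)
E
```

```text
clock: 20.38
tool_pos: [0.6058, -0.0285, 0.2069]
eef_rot: [0.976, -0.216, -0.001, 0.0]
contact_force: [0.4, 0.1, -4.8]
opening: 0.335
shift [-0.1621 -0.2869  0.0069] yaw 0.0 | psi -24.98 pos [ 0.6058 -0.0285  0.2069] tilt [-2.9e-03 -1.0e-04 -1.0e+00] t 20.38
```

```bash
python3 -m creep '[[255,-0.011,-0.02,0,0],[255,-0.032,-0.057,0,0],[255,-0.058,-0.103,0,0],[255,-0.085,-0.15,0,0],[255,-0.11,-0.195,0,0],[255,-0.135,-0.238,0,0],[255,-0.152,-0.269,0.01,0],[255,-0.16,-0.284,0.03,0],[255,-0.162,-0.287,0.055,0],[255,-0.162,-0.287,0.07,0]]'; python3 -m creep '[[255,0,0,0.005,0],[255,0,0,0.01,0],[255,0,0,0.01,0],[255,0,0,0.01,0]]'; python3 - <<'E'
from h import *
to(.58,.3,.1135,-25)
E
```

```text
clock: 21.62
tool_pos: [0.58, 0.2981, 0.1353]
eef_rot: [0.976, -0.217, -0.001, 0.002]
contact_force: [-1.0, 0.1, -4.3]
opening: 0.332
clock: 22.12
tool_pos: [0.5816, 0.3, 0.1289]
eef_rot: [0.976, -0.216, 0.001, -0.0]
contact_force: [0.8, -0.7, -3.3]
opening: 0.333
shift [-0.0015  0.0007  0.0154] yaw 0.0 | psi -25.0 pos [0.5816 0.3    0.1289] tilt [ 1.2e-03  6.0e-04 -1.0e+00] t 22.12
```

```bash
python3 -m creep '[[255,0,0,0.006,0],[255,0,0,0.01,0],[255,0,0,0.013,0],[255,0,0,0.015,0],[255,0,0,0.0155,0],[255,0,0,0.0155,0]]'
```

```text
clock: 22.88
tool_pos: [0.5813, 0.3001, 0.1134]
eef_rot: [0.976, -0.216, 0.0, -0.0]
contact_force: [-1.4, 0.1, 5.0]
opening: 0.332
```

```bash
python3 -m creep '[[120,0,0,0,0],[100,0,0,0,0],[100,0,0,0,0],[100,0,0,-0.02,0],[100,0,0,-0.05,0],[100,0,0,-0.09,0],[100,0,0,-0.12,0],[100,0,0,-0.12,0]]'; python3 - <<'E'
from h import *
to(.610,.0505,.2,-13)
for n in ("scene","top"):
    p=imaging.snapshot(n); cv2.imwrite(f"pics/{n}1.png",p["image"])
E
```

```text
clock: 23.88
tool_pos: [0.5832, 0.3007, 0.2368]
eef_rot: [0.976, -0.216, 0.003, -0.002]
contact_force: [-0.1, -0.1, 0.1]
opening: 0.607
shift [0.1298 0.2156 0.0361] yaw -12.0 | psi -24.99 pos [0.5832 0.3007 0.2368] tilt [ 0.0067  0.0033 -1.    ] t 23.88
```

View pics/scene1.png

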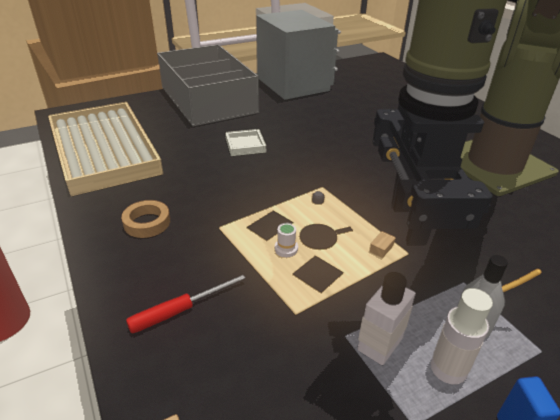

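View pics/top1.png

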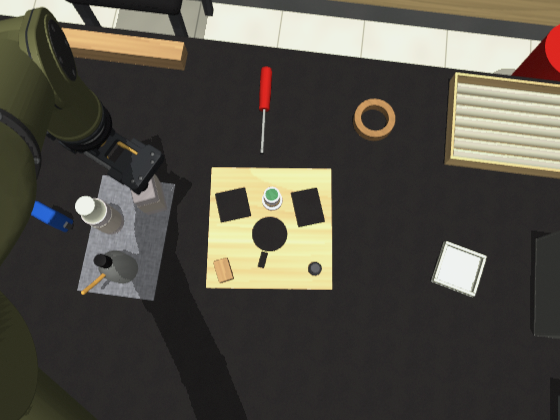

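```bash
python3 - <<'E'
from h import *
for n in ("top","scene"):
    p=imaging.snapshot(n); c=cam(p); im=p["image"]
    g=im.max(2); m=np.zeros_like(g)
    # board region polygon from approx world corners
    B=[onplane(cam(p),u,v,.005) for u,v in ()]
    ctop=c
    poly=np.array([[.655,.17],[.655,-.085],[.43,-.085],[.43,.165]])
    pp=proj(c,np.c_[poly,np.full(4,.005)]).astype(np.int32)
    cv2.fillPoly(m,[pp],255)
    b=((g<75)&(m>0)).astype(np.uint8)
    cs,_=cv2.findContours(b,cv2.RETR_EXTERNAL,cv2.CHAIN_APPROX_NONE)
    for k in cs:
        if cv2.contourArea(k)<25: continue
        msk=np.zeros_like(g); cv2.drawContours(msk,[k],-1,1,-1)
        v,u=np.nonzero(msk); z=.008 if cv2.contourArea(k)<200 else .009
        W=np.array([onplane(c,a,b_,z)[:2] for a,b_ in zip(u,v)])
        r_=cv2.minAreaRect((W*1000).astype(np.float32))
        print(n,len(u),W.mean(0).round(4),"rect",np.round(r_[0],1),np.round(r_[1],1),round(r_[2],1))
    m2=((im[:,:,0].astype(int)>140)&(g>140)).astype(np.uint8)
p=imaging.snapshot("top")
t=imaging.trace(p,"cradle")
for d in t[:1]:
    v,u=np.nonzero(d["pixels"]); W=np.array([onplane(cam(p),a,b_,.02)[:2] for a,b_ in zip(u,v)]); r_=cv2.minAreaRect((W*1000).astype(np.float32)); print("cradle",d["score"],r_)
E
```

```text
top 124 [ 0.4766 -0.0568] rect [477.  -56.8] [24.9 22.7] 6.8
top 88 [0.4811 0.0522] rect [481.1  52.1] [12.1 30.8] 84.1
top 906 [0.5362 0.0455] rect [536.7  45.1] [70.3 69.1] 7.5
top 907 [ 0.6038 -0.0266] rect [604.2 -26.6] [74.7 56. ] 19.3
top 867 [0.5884 0.1309] rect [588.5 131. ] [62.7 64.2] 20.1
top 153 [ 0.6217 -0.0809] rect [613.8 -83.6] [87.5 10.7] 6.2
scene 58 [ 0.6411 -0.0787] rect [639.7 -79.2] [35.6 11.8] 6.4
cradle 0.64 ((512.1795043945312, -347.8367919921875), (91.44133758544922, 90.56172180175781), 76.28163146972656)
```

```bash
python3 -m creep '[[90,0.008,0.013,0,-1],[90,0.026,0.043,0,-3],[90,0.047,0.079,0,-5],[90,0.07,0.115,0.01,-7],[90,0.092,0.152,0.02,-9],[90,0.11,0.184,0.03,-11],[90,0.124,0.205,0.036,-12],[90,0.13,0.2155,0.04,-12],[90,0.13,0.2155,0.04,-12],[90,0.13,0.2155,0.04,-12]]' 20; python3 - <<'E'
from h import *
st=telemetry.get_state(); p=imaging.snapshot("wrist"); cv2.imwrite("pics/w4.png",p["image"]); c=cam(p,st)
print(proj(c,[[.610,.0505,.055],[.610,.0505,.005],[.5362,.0455,.009]]))
to(.610,.0505,.023,-13)
E
```

```text
clock: 25.42
tool_pos: [0.608, 0.0514, 0.1928]
eef_rot: [0.994, -0.112, 0.0, -0.001]
contact_force: [0.2, 0.5, 0.1]
opening: 0.644
[[281.80553946 198.1489981 ]
 [281.71144024 185.60397114]
 [301.14005607 249.86788941]]
shift [0.0022 0.0008 0.1699] yaw 0.2 | psi -12.85 pos [0.608  0.0516 0.1929] tilt [ 3.0e-04  1.1e-03 -1.0e+00] t 25.48
```

View pics/w4.png

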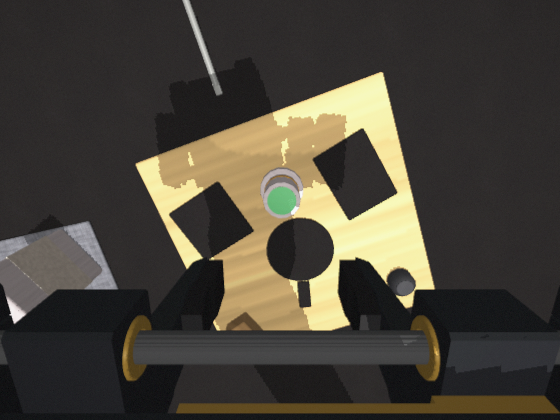

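```bash
python3 -m creep '[[90,0.001,0.0005,0.03,0],[90,0.0015,0.0005,0.07,0],[90,0.0015,0.0005,0.11,0],[90,0.0015,0.0005,0.14,0],[90,0.0015,0.0005,0.158,0],[90,0.0015,0.0005,0.168,0],[90,0.0015,0.0005,0.17,0],[90,0.0015,0.0005,0.17,0]]' 20; python3 -m creep '[[255,0,0,0,0],[255,0,0,0,0],[255,0,0,0,0],[255,0,0,0,0],[255,0,0,0,0]]' 20; python3 - <<'E'
from h import *
to(.610,.0505,.023,-13)
E
```

```text
clock: 26.48
tool_pos: [0.61, 0.049, 0.0235]
eef_rot: [0.994, -0.113, 0.001, -0.0]
contact_force: [1.2, 0.2, -0.1]
opening: 0.648
clock: 27.1
tool_pos: [0.6097, 0.0491, 0.0232]
eef_rot: [0.994, -0.113, 0.0, -0.0]
contact_force: [-0.2, 0.5, 5.5]
opening: 0.382
shift [-0.     -0.0014  0.0002] yaw 0.0 | psi -12.97 pos [0.6097 0.0491 0.0232] tilt [ 9.e-04  3.e-04 -1.e+00] t 27.1
```

```bash
python3 -m creep '[[255,0,0,-0.01,0],[255,0,0,-0.03,0],[255,0,0,-0.06,0],[255,0,0,-0.085,0],[255,0,0,-0.09,0],[255,0,0,-0.09,0],[255,0,0,-0.09,0]]' 20; python3 - <<'E'
from h import *
to(.512,-.349,.11,-13)
E
```

```text
clock: 27.98
tool_pos: [0.6085, 0.0488, 0.1118]
eef_rot: [0.994, -0.113, -0.001, 0.0]
contact_force: [-0.4, -0.6, -2.0]
opening: 0.384
shift [-0.0047  0.4093  0.0021] yaw 0.0 | psi -12.98 pos [0.6085 0.0488 0.1118] tilt [-2.1e-03 -3.0e-04 -1.0e+00] t 27.98
```

```bash
python3 -m creep '[[255,0,0.02,0,0],[255,-0.001,0.06,0,0],[255,-0.001,0.11,0,0],[255,-0.002,0.165,0,0],[255,-0.003,0.22,0,0],[255,-0.004,0.275,0,0],[255,-0.004,0.33,0,0],[255,-0.0045,0.375,0,0],[255,-0.0045,0.4,0,0],[255,-0.0045,0.409,0,0]]'; python3 -m creep '[[255,0,0,0,0],[255,0,0,0,0],[255,0,0,0,0]]'; python3 - <<'E'
from h import *
st=telemetry.get_state(); p=imaging.snapshot("wrist"); cv2.imwrite("pics/w5.png",p["image"]); c=cam(p,st)
q=imaging.snapshot("top"); cv2.imwrite("pics/t5.png",cv2.resize(q["image"][200:340,380:560],None,fx=4,fy=4,interpolation=cv2.INTER_CUBIC))
print(proj(c,[[.512,-.349,.006],[.512,-.349,.02]]))
to(.512,-.349,.024,-13)
E
```

```text
clock: 29.22
tool_pos: [0.5103, -0.352, 0.1121]
eef_rot: [0.993, -0.115, -0.001, 0.001]
contact_force: [0.1, 0.2, -2.0]
opening: 0.38
clock: 29.6
tool_pos: [0.5138, -0.347, 0.1127]
eef_rot: [0.994, -0.112, 0.0, -0.0]
contact_force: [-0.2, 0.4, -2.2]
opening: 0.379
[[284.27256969 212.32786478]
 [284.44276171 217.84129093]]
shift [-0.0012  0.0017  0.0888] yaw 0.1 | psi -12.89 pos [ 0.5136 -0.3476  0.1128] tilt [ 1.e-04  3.e-04 -1.e+00] t 29.7
```

View pics/w5.png

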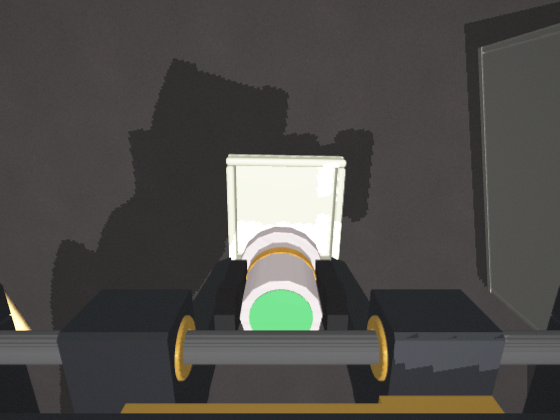

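View pics/t5.png

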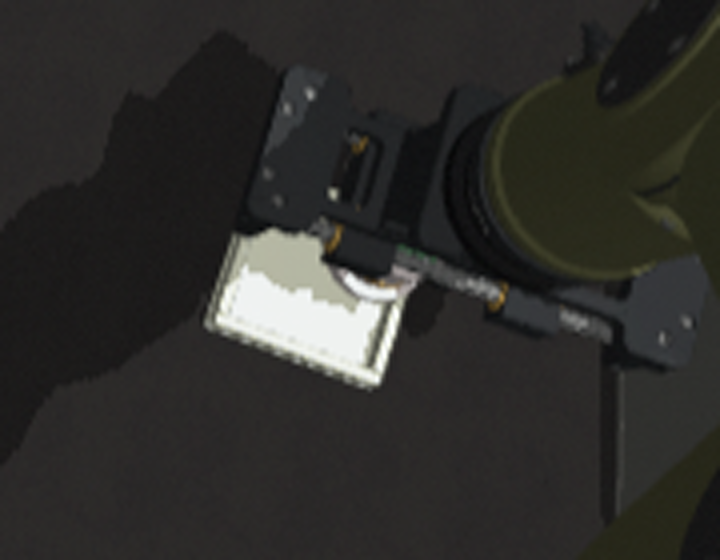

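```bash
python3 - <<'E'
from h import *
st=telemetry.get_state(); p=imaging.snapshot("wrist"); c=cam(p,st)
a=onplane(c,227.5,154.5,.02)[:2];b=onplane(c,345.5,156,.02)[:2]
d=b-a; L=np.linalg.norm(d); n=np.array([-d[1],d[0]])/L
print(L,np.degrees(np.arctan2(d[1],d[0])),(a+b)/2+n*.044,(a+b)/2-n*.044)
E
```

```text
0.08518067129571098 -103.58338917976678 [ 0.60070482 -0.3719474 ] [ 0.51516625 -0.35127969]
```

```bash
python3 -m creep '[[255,-0.001,0.002,0.02,0],[255,-0.001,0.002,0.045,0],[255,-0.001,0.002,0.065,0],[255,-0.001,0.002,0.078,0],[255,-0.001,0.002,0.083,0],[255,-0.001,0.002,0.083,0],[255,-0.001,0.002,0.083,0]]'; python3 - <<'E'
from h import *
to(.513,-.35,.0242,-13)
E
```

```text
clock: 30.62
tool_pos: [0.5121, -0.3507, 0.0304]
eef_rot: [0.994, -0.113, 0.001, 0.0]
contact_force: [-0.1, 0.3, -1.4]
opening: 0.378
shift [ 0.0007 -0.0009  0.0062] yaw 0.0 | psi -12.98 pos [ 0.5121 -0.3507  0.0304] tilt [ 1.2e-03 -8.0e-04 -1.0e+00] t 30.62
```

```bash
python3 -m creep '[[255,0.0007,-0.0007,0.003,0],[255,0.0007,-0.0007,0.005,0],[255,0.0007,-0.0007,0.006,0],[255,0.0007,-0.0007,0.0065,0],[255,0.0007,-0.0007,0.0065,0]]'
```

```text
clock: 31.25
tool_pos: [0.5126, -0.3497, 0.0242]
eef_rot: [0.994, -0.113, 0.0, 0.0]
contact_force: [-1.8, 1.2, 4.7]
opening: 0.38
```

```bash
python3 -m creep '[[130,0,0,0,0],[100,0,0,0,0],[100,0,0,0,0],[100,0,0,-0.02,0],[100,0,0,-0.05,0],[100,0,0,-0.1,0],[100,0,0,-0.15,0],[100,0,0,-0.2,0],[100,0,0,-0.2,0]]'; python3 - <<'E'
from h import *
st=telemetry.get_state(); p=imaging.snapshot("wrist"); cv2.imwrite("pics/w6.png",p["image"])
to(.4263,.3345,.24,-25)
E
```

```text
clock: 32.38
tool_pos: [0.5149, -0.3516, 0.229]
eef_rot: [0.994, -0.113, 0.005, 0.002]
contact_force: [0.0, 0.0, -0.5]
opening: 0.611
shift [-0.2388 -0.6479 -0.0161] yaw 12.0 | psi -12.99 pos [ 0.5134 -0.3505  0.2263] tilt [ 0.0045 -0.0029 -1.    ] t 32.42
```

View pics/w6.png

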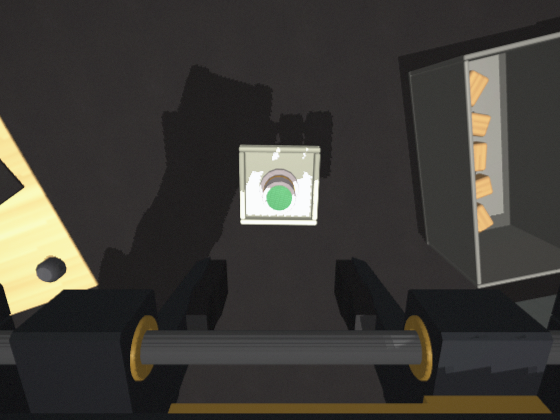

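```bash
python3 - <<'E'
from h import *
st=telemetry.get_state(); p=imaging.snapshot("wrist"); cv2.imwrite("pics/w6z.png",cv2.resize(p["image"][130:240,225:335],None,fx=5,fy=5,interpolation=cv2.INTER_CUBIC)); c=cam(p,telemetry.get_state())
print(proj(c,[[.513,-.35,.056]]),onplane(c,279,198,.056))
t=telemetry.get_state();print(t["clock"],t["tool_pos"])
q=[onplane(c,u,v,.02)[:2] for u,v in((239,146),(320.5,147),(318,224),(240.5,223.5))]
print(np.round(q,4),np.mean(q,0))
to(.4263,.3345,.24,-25)
E
```

```text
[[281.10861899 191.80552175]] [ 0.5073291  -0.34655693  0.056     ]
32.475 [ 0.5123873  -0.34981264  0.2243406 ]
[[ 0.5624 -0.316 ]
 [ 0.5422 -0.3993]
 [ 0.4585 -0.3803]
 [ 0.4787 -0.2951]] [ 0.51045143 -0.34767855]
shift [-0.2376 -0.6475 -0.0163] yaw 12.0 | psi -12.99 pos [ 0.5124 -0.3498  0.2243] tilt [ 1.2e-03 -8.0e-04 -1.0e+00] t 32.48
```

View pics/w6z.png

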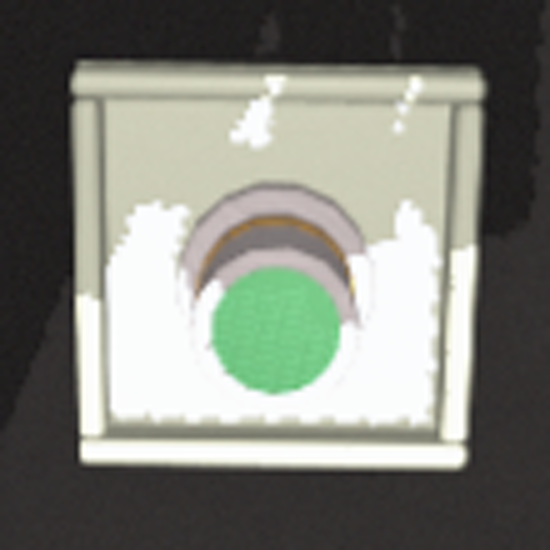

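```bash
python3 - <<'E'
from h import *
st=telemetry.get_state();p=imaging.snapshot("wrist"); c=cam(p,st)
im=cv2.resize(p["image"][130:240,225:335],None,fx=5,fy=5,interpolation=cv2.INTER_CUBIC)
hsv=cv2.cvtColor(im,cv2.COLOR_BGR2HSV); m=cv2.inRange(hsv,(40,60,60),(80,255,255)); M=cv2.moments(m,True); print(M["m10"]/M["m00"],M["m01"]/M["m00"])
g=cv2.inRange(im,(100,100,100),(255,255,255)); k=max(cv2.findContours(g,cv2.RETR_EXTERNAL,cv2.CHAIN_APPROX_NONE)[0],key=cv2.contourArea)
ap=cv2.approxPolyDP(k,25,True)[:,0]; print(ap.tolist())
f=lambda X,Y,z:onplane(c,225+X/5-.4,130+Y/5-.4,z)[:2]
print("lens",f(M["m10"]/M["m00"],M["m01"]/M["m00"],.056)); print("tray",np.mean([f(*a,.02) for a in ap],0))
E
```

```text
279.16801394832777 323.5379616420986
[[82, 55], [82, 454], [466, 462], [483, 63]]
lens [ 0.51067884 -0.34878444]
tray [ 0.51431523 -0.34940127]
```

```bash
python3 -m creep '[[100,-0.008,-0.02,-0.016,0],[100,-0.025,-0.07,-0.016,1],[100,-0.046,-0.125,-0.016,2],[100,-0.068,-0.185,-0.016,4],[100,-0.09,-0.245,-0.016,5],[100,-0.112,-0.305,-0.016,6],[100,-0.134,-0.365,-0.016,7],[100,-0.156,-0.425,-0.016,8],[100,-0.178,-0.485,-0.016,9],[100,-0.198,-0.54,-0.016,11]]' 20; python3 - <<'E'
from h import *
p=imaging.snapshot("top"); c=cam(p);im=cv2.resize(p["image"][230:310,420:500],None,fx=7,fy=7,interpolation=cv2.INTER_CUBIC); cv2.imwrite("pics/t6.png",im)
to(.4263,.3345,.24,-25)
E
```

```text
clock: 33.78
tool_pos: [0.4401, 0.2178, 0.238]
eef_rot: [0.978, -0.208, -0.001, 0.001]
contact_force: [1.1, -0.4, -0.2]
opening: 0.606
shift [-0.0519 -0.0918 -0.0014] yaw 1.7 | psi -23.26 pos [0.4377 0.2297 0.2379] tilt [-0.0027  0.0064 -1.    ] t 33.83
```

View pics/t6.png

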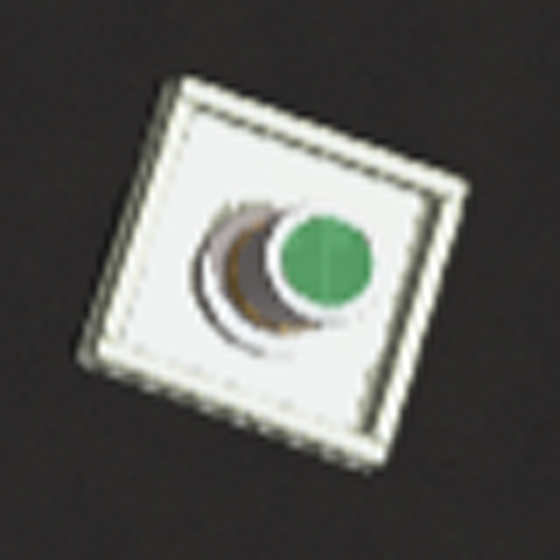

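```bash
python3 - <<'E'
from h import *
p=imaging.snapshot("top"); c=cam(p)
f=lambda X,Y,z:onplane(c,420+X/7-.43,230+Y/7-.43,z)[:2]
print(f(327,260,.056),np.mean([f(*a,.02) for a in((185,82),(467,185),(380,462),(98,355))],0))
to(.4263,.3345,.24,-25)
E
```

```text
[ 0.51196512 -0.3503782 ] [ 0.51371149 -0.35032913]
shift [-0.0542 -0.0956 -0.0018] yaw 1.8 | psi -23.2 pos [0.4385 0.2253 0.2378] tilt [-0.0027  0.0036 -1.    ] t 33.88
```

```bash
python3 -m creep '[[100,-0.018,-0.03,0,1],[100,-0.036,-0.065,0,1.5],[100,-0.048,-0.09,0,1.8],[100,-0.053,-0.096,0,1.8],[100,-0.053,-0.096,0,1.8],[100,-0.053,-0.096,0,1.8],[100,-0.053,-0.096,0,1.8]]' 20; python3 - <<'E'
from h import *
st=telemetry.get_state(); p=imaging.snapshot("wrist"); cv2.imwrite("pics/w7.png",p["image"]); c=cam(p,st)
print(proj(c,[[.4263,.3345,.142],[.3655,.3623,.120]]))
to(.4263,.3345,.108,-25)
E
```

```text
clock: 34.75
tool_pos: [0.4324, 0.3243, 0.2393]
eef_rot: [0.975, -0.224, 0.0, 0.0]
contact_force: [-0.7, 0.7, 0.1]
opening: 0.606
[[272.63307187 226.34788152]
 [275.39274795 286.96542766]]
shift [-0.0098 -0.0063  0.1313] yaw -0.9 | psi -25.87 pos [0.4323 0.3246 0.2393] tilt [ 1.e-04 -4.e-04 -1.e+00] t 34.8
```

View pics/w7.png

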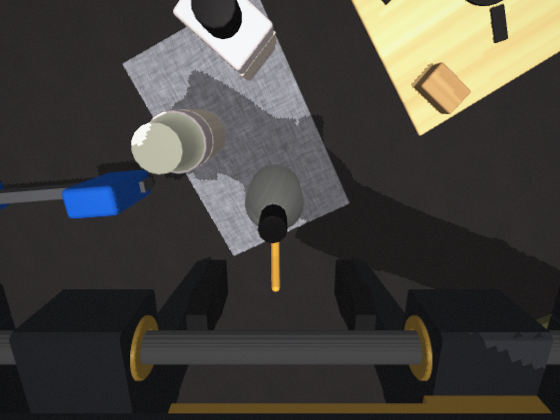

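```bash
python3 -m creep '[[100,-0.0098,-0.0063,0,-0.9],[100,-0.0098,-0.0063,0.03,-0.9],[100,-0.0098,-0.0063,0.07,-0.9],[100,-0.0098,-0.0063,0.1,-0.9],[100,-0.0098,-0.0063,0.12,-0.9],[100,-0.0098,-0.0063,0.129,-0.9],[100,-0.0098,-0.0063,0.13,-0.9],[100,-0.0098,-0.0063,0.13,-0.9]]' 20; python3 -m creep '[[255,0,0,0,0],[255,0,0,0,0],[255,0,0,0,0],[255,0,0,0,0],[255,0,0,0,0],[255,0,0,0,0]]' 25; python3 - <<'E'
from h import *
to(.4263,.3345,.108,-25)
E
```

```text
clock: 35.8
tool_pos: [0.4262, 0.3361, 0.1099]
eef_rot: [0.977, -0.215, 0.0, -0.001]
contact_force: [0.9, 0.3, -0.3]
opening: 0.606
clock: 36.55
tool_pos: [0.4259, 0.3354, 0.1093]
eef_rot: [0.977, -0.215, 0.0, 0.0]
contact_force: [-0.3, -1.1, 4.0]
opening: 0.26
shift [0.0007 0.0007 0.0013] yaw 0.1 | psi -24.89 pos [0.4259 0.3354 0.1093] tilt [-0.e+00 -3.e-04 -1.e+00] t 36.55
```

```bash
python3 -m creep '[[255,0,0,-0.01,0],[255,0,0,-0.03,0],[255,0,0,-0.06,0],[255,0,0,-0.08,0],[255,0,0,-0.085,0],[255,0,0,-0.085,0],[255,0,0,-0.085,0]]' 25; python3 - <<'E'
from h import *
to(.5362,.0455,.2,-6.5)
E
```

```text
clock: 37.42
tool_pos: [0.4253, 0.3353, 0.1933]
eef_rot: [0.977, -0.215, -0.001, 0.001]
contact_force: [-0.5, 0.3, -3.4]
opening: 0.263
shift [ 0.2225  0.2163 -0.0065] yaw -18.4 | psi -24.88 pos [0.4253 0.3353 0.1933] tilt [-0.0015 -0.0013 -1.    ] t 37.42
```

```bash
python3 -m creep '[[255,0.015,0.014,0,0],[255,0.045,0.044,0,-3],[255,0.08,0.078,0,-6],[255,0.12,0.116,0,-9],[255,0.155,0.15,0,-12],[255,0.185,0.18,0,-15],[255,0.207,0.2,0,-18],[255,0.219,0.212,0,-18.4],[255,0.2225,0.2163,0.02,-18.4],[255,0.2225,0.2163,0.04,-18.4]]'; python3 -m creep '[[255,0,0,0.01,0],[255,0,0,0.01,0],[255,0,0,0.01,0],[255,0,0,0.01,0]]'; python3 - <<'E'
from h import *
st=telemetry.get_state(); p=imaging.snapshot("wrist"); cv2.imwrite("pics/w8.png",p["image"])
for n in("top","scene"):
    q=imaging.snapshot(n); u,v=proj(cam(q),[.536,.0455,.05])[0].astype(int); cv2.imwrite(f"pics/{n}8.png",cv2.resize(q["image"][v-60:v+60,u-65:u+65],None,fx=5,fy=5,interpolation=cv2.INTER_CUBIC))
    print(n,u,v)
to(.5362,.0455,.1143,-6.5)
E
```

```text
clock: 38.67
tool_pos: [0.5366, 0.0459, 0.1534]
eef_rot: [0.998, -0.057, -0.0, -0.0]
contact_force: [-0.4, 0.6, -2.0]
opening: 0.264
clock: 39.17
tool_pos: [0.5372, 0.046, 0.1449]
eef_rot: [0.998, -0.056, 0.001, -0.0]
contact_force: [-0.0, 0.7, -2.3]
opening: 0.267
top 268 229
scene 320 217
shift [-0.0008  0.0004  0.0303] yaw 0.0 | psi -6.48 pos [0.537  0.0458 0.1446] tilt [ 8.e-04  0.e+00 -1.e+00] t 39.33
```

View pics/w8.png

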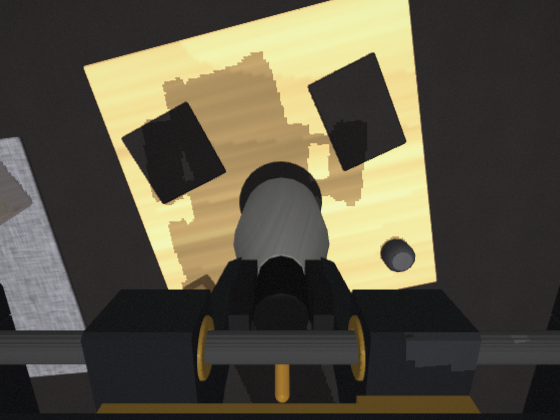

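View pics/scene8.png

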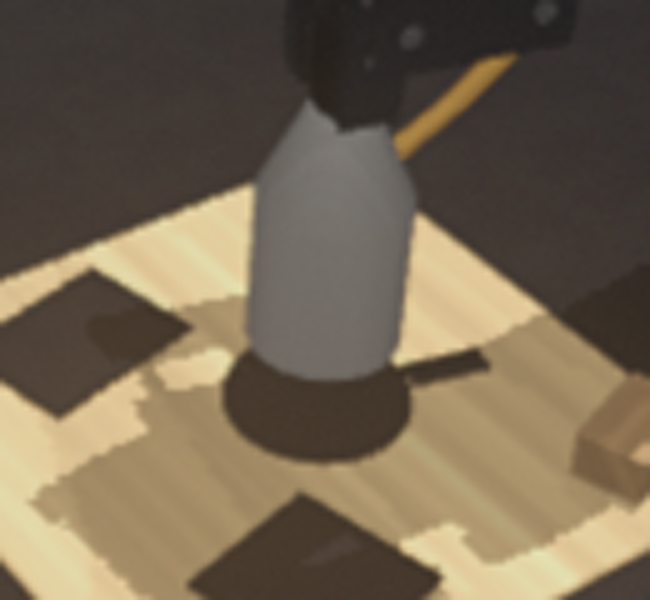

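View pics/top8.png

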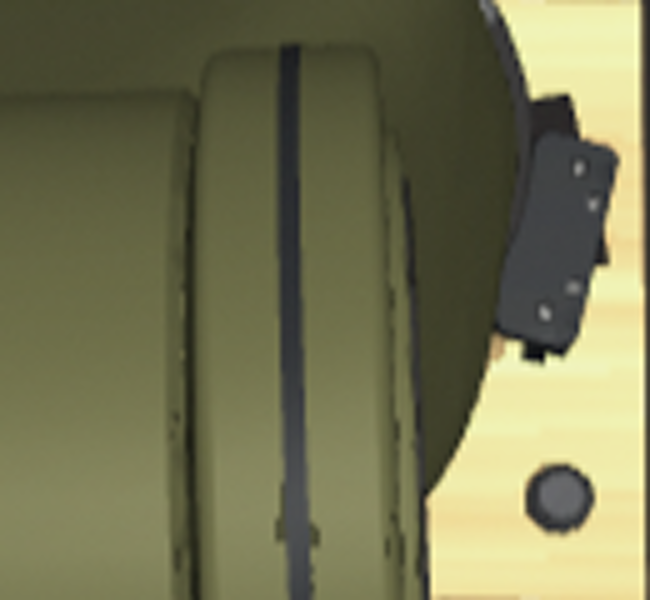

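```bash
python3 - <<'E'
from h import *
q=imaging.snapshot("scene");c=cam(q)
a=np.linspace(0,2*np.pi,360)
def ell(x,y,z,r):
    P=(proj(c,np.c_[x+r*np.cos(a),y+r*np.sin(a),np.full(360,z)])-[255,157]+.4)*5
    return P.min(0).round(),P.max(0).round()
zb=.1447-.1053
print(ell(.5362,.0455,.009,.037)); print(ell(.5362,.0455,.006,.037)); print("body",ell(.5370,.0458,zb,.030))
for dx,dy in((.003,0),(0,.003)): print(ell(.5362+dx,.0455+dy,.009,.037))
E
```

```text
(array([224., 329.]), array([416., 453.]))
(array([224., 334.]), array([415., 459.]))
body (array([245., 280.]), array([404., 380.]))
(array([217., 331.]), array([410., 456.]))
(array([228., 333.]), array([420., 458.]))
```

```bash
python3 -m creep '[[255,0,0,0.01,0],[255,0,0,0.019,0],[255,0,0,0.024,0],[255,0,0,0.027,0],[255,0,0,0.029,0],[255,0,0,0.03,0],[255,0,0,0.0305,0],[255,0,0,0.0305,0]]'
```

```text
clock: 40.38
tool_pos: [0.537, 0.0456, 0.1143]
eef_rot: [0.998, -0.057, 0.0, 0.0]
contact_force: [-1.1, -0.4, 5.6]
opening: 0.263
```

```bash
python3 -m creep '[[120,0,0,0,0],[100,0,0,0,0],[100,0,0,0,0],[100,0,0,-0.02,0],[100,0,0,-0.05,0],[100,0,0,-0.09,0],[100,0,0,-0.12,0],[100,0,0,-0.12,0],[100,0,0,-0.12,0]]'; python3 - <<'E'
from h import *
st=telemetry.get_state(); p=imaging.snapshot("wrist"); cv2.imwrite("pics/w9.png",p["image"]);c=cam(p,st)
print(proj(c,[[.5362,.0455,.147],[.5362,.0455,.009],[.481,.0522,.008]]))
to(.5813,.3001,.24,-25)
E
```

```text
clock: 41.5
tool_pos: [0.5361, 0.0458, 0.2329]
eef_rot: [0.998, -0.056, -0.001, 0.0]
contact_force: [0.8, 0.2, -0.1]
opening: 0.607
[[281.67854791 218.89640127]
 [281.30935418 180.07521743]
 [280.89746926 225.48999238]]
shift [ 0.0165 -0.2579 -0.0077] yaw 18.5 | psi -6.47 pos [0.5359 0.0457 0.2325] tilt [-2.4e-03 -4.0e-04 -1.0e+00] t 41.55
```

View pics/w9.png

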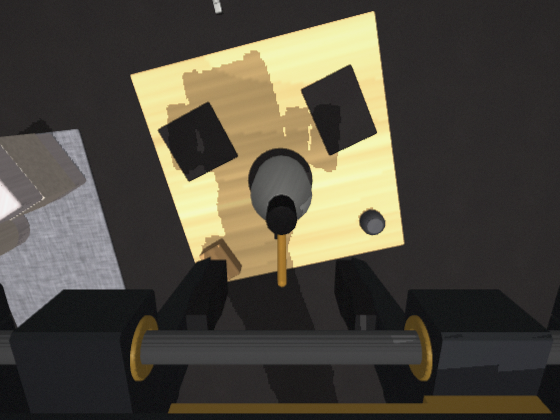

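```bash
python3 -m creep '[[100,0.001,-0.015,-0.008,2],[100,0.003,-0.045,-0.008,4],[100,0.006,-0.085,-0.008,7],[100,0.009,-0.125,-0.008,10],[100,0.011,-0.165,-0.008,13],[100,0.013,-0.205,-0.008,16],[100,0.015,-0.235,-0.008,18],[100,0.0165,-0.25,-0.008,18.5],[100,0.0165,-0.258,-0.008,18.5],[100,0.0165,-0.258,-0.008,18.5]]' 20;  python3 - <<'E'
from h import *
st=telemetry.get_state(); p=imaging.snapshot("wrist"); cv2.imwrite("pics/w10.png",p["image"]); c=cam(p,st)
print(proj(c,[[.5813,.3001,.144],[.5191,.3795,.152]]))
q=imaging.snapshot("top"); cv2.imwrite("pics/top10.png",q["image"])
to(.5813,.3001,.1125,-25)
E
```

```text
clock: 42.8
tool_pos: [0.5822, 0.2994, 0.2413]
eef_rot: [0.976, -0.216, -0.0, 0.001]
contact_force: [-0.3, -0.2, -0.2]
opening: 0.612
[[280.6265641  215.6894198 ]
 [226.167298   320.48651978]]
shift [-0.0017 -0.001   0.1292] yaw -0.1 | psi -25.07 pos [0.5825 0.2986 0.2417] tilt [-2.0e-04 -1.3e-03 -1.0e+00] t 42.9
```

View pics/w10.png

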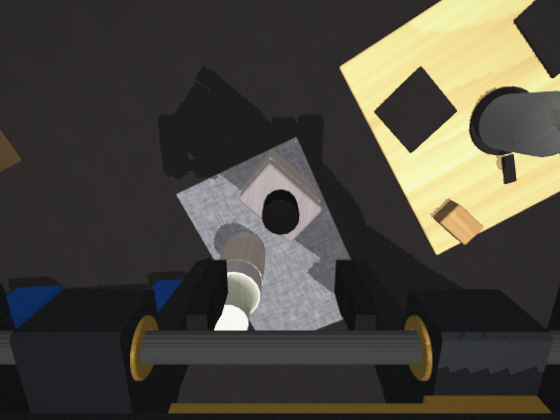

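View pics/top10.png

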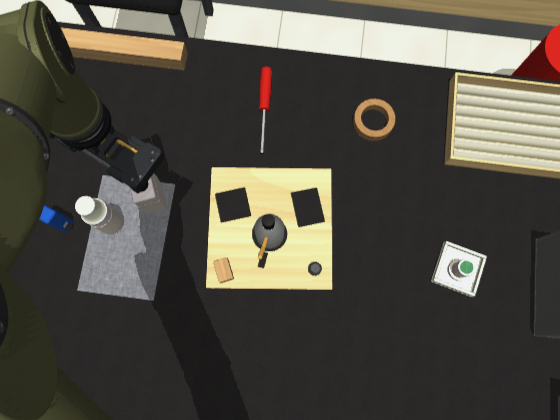

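```bash
python3 -m creep '[[100,-0.001,-0.001,0.02,0],[100,-0.001,-0.001,0.05,0],[100,-0.001,-0.001,0.08,0],[100,-0.001,-0.001,0.105,0],[100,-0.001,-0.001,0.12,0],[100,-0.001,-0.001,0.1275,0],[100,-0.001,-0.001,0.128,0],[100,-0.001,-0.001,0.128,0]]' 20; python3 -m creep '[[255,0,0,0,0],[255,0,0,0,0],[255,0,0,0,0],[255,0,0,0,0],[255,0,0,0,0]]' 30; python3 - <<'E'
from h import *
to(.5813,.3001,.1135,-25)
E
```

```text
clock: 43.9
tool_pos: [0.5824, 0.3018, 0.1146]
eef_rot: [0.976, -0.216, 0.001, -0.001]
contact_force: [-0.0, -0.6, -0.1]
opening: 0.607
clock: 44.52
tool_pos: [0.5818, 0.3012, 0.1139]
eef_rot: [0.976, -0.216, 0.0, 0.0]
contact_force: [-1.6, -1.0, 3.7]
opening: 0.333
shift [0.     0.0012 0.0004] yaw 0.0 | psi -24.99 pos [0.5818 0.3012 0.1139] tilt [-0.e+00 -5.e-04 -1.e+00] t 44.52
```

```bash
python3 -m creep '[[255,0,0,-0.01,0],[255,0,0,-0.03,0],[255,0,0,-0.06,0],[255,0,0,-0.085,0],[255,0,0,-0.09,0],[255,0,0,-0.09,0],[255,0,0,-0.09,0]]' 30; python3 - <<'E'
from h import *
to(.6045,-.027,.2,-25)
E
```

```text
clock: 45.4
tool_pos: [0.5808, 0.3013, 0.2022]
eef_rot: [0.976, -0.216, -0.001, 0.001]
contact_force: [-0.6, -0.2, -4.1]
opening: 0.332
shift [0.16   0.2876 0.0026] yaw 0.0 | psi -24.97 pos [0.5808 0.3013 0.2022] tilt [-0.0025 -0.0013 -1.    ] t 45.4
```

```bash
python3 -m creep '[[255,0.013,0.02,0,0],[255,0.037,0.057,0,0],[255,0.065,0.103,0,0],[255,0.09,0.15,0,0],[255,0.115,0.195,0,0],[255,0.136,0.238,0,0],[255,0.152,0.269,0,0],[255,0.158,0.284,0.01,0],[255,0.16,0.2876,0.03,0],[255,0.16,0.2876,0.05,0]]'; python3 -m creep '[[255,0,0,0.01,0],[255,0,0,0.01,0],[255,0,0,0.01,0],[255,0,0,0.01,0]]'; python3 - <<'E'
from h import *
st=telemetry.get_state(); p=imaging.snapshot("wrist"); cv2.imwrite("pics/w11.png",p["image"])
q=imaging.snapshot("scene"); cv2.imwrite("pics/scene11.png",cv2.resize(q["image"][150:270,205:335],None,fx=5,fy=5,interpolation=cv2.INTER_CUBIC))
to(.6045,-.027,.119,-25)
E
```

```text
clock: 46.65
tool_pos: [0.6047, -0.0269, 0.1524]
eef_rot: [0.976, -0.216, -0.001, -0.0]
contact_force: [-0.1, 0.6, -4.1]
opening: 0.335
clock: 47.15
tool_pos: [0.6059, -0.0266, 0.1445]
eef_rot: [0.976, -0.216, 0.001, -0.0]
contact_force: [-0.2, 0.2, -2.7]
opening: 0.333
shift [-0.001   0.0009  0.0253] yaw 0.0 | psi -24.98 pos [ 0.6057 -0.0266  0.1443] tilt [ 0.0012 -0.     -1.    ] t 47.25
```

View pics/w11.png

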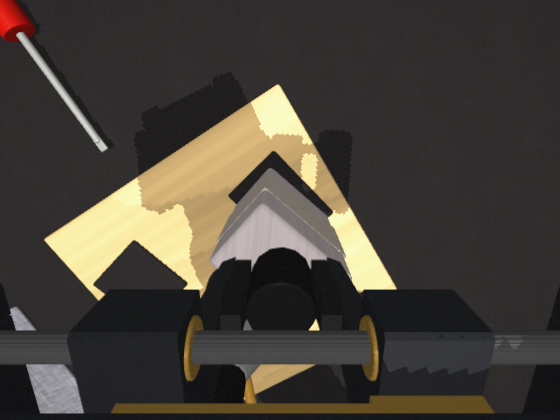

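View pics/scene11.png

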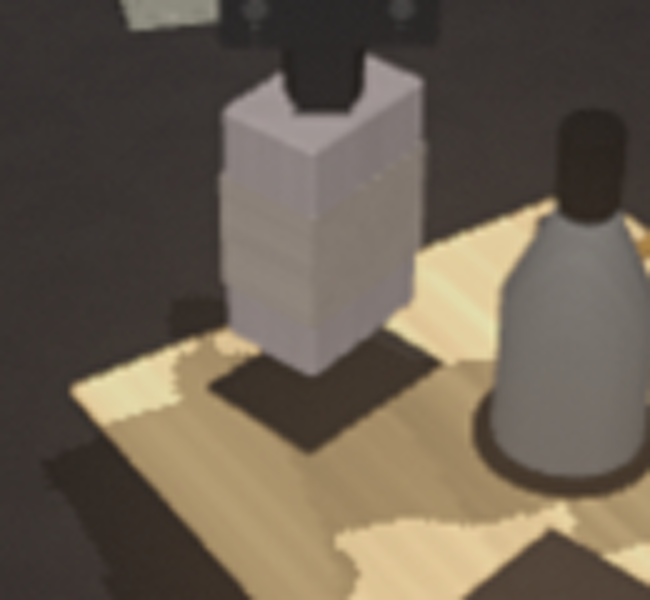

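```bash
python3 - <<'E'
from h import *
from scipy.optimize import least_squares
st=telemetry.get_state(); w=imaging.snapshot("wrist"); cw=cam(w,st); s=imaging.snapshot("scene"); cs=cam(s)
sc=lambda L:[(205+a/5-.4,150+b/5-.4) for a,b in L]
def fit(obs,L,W,x0):
    # obs: list (cam, z, pts)
    def res(q):
        th=np.radians(q[2]);out=[]
        cor=np.array([[a*L/2,b*W/2] for a in(1,-1) for b in(1,-1)])@np.array([[np.cos(th),np.sin(th)],[-np.sin(th),np.cos(th)]])+q[:2]
        for c,z,pts in obs:
            P=proj(c,np.c_[cor,np.full(4,z)])
            for p in pts:
                d=P-np.array(p); out+=list(d[np.argmin((d**2).sum(1))])
        return np.array(out)
    f=least_squares(res,x0,x_scale=[.01,.01,5]); return f.x.round(4),f.fun.round(1)
zb=st["tool_pos"][2]-.1099
padS=(cs,.009,sc([(208,386),(310,451),(440,363)]));padW=(cw,.009,[(274,152),(331.5,213),(228.5,196)])
tinS=[(cs,zb,sc([(230,337),(313,377),(412,300)])),(cs,zb+.104,sc([(223,108),(315,155),(424,80)]))]
tinW=[(cw,zb,[(268,169)]),(cw,zb+.104,[(265,188)])]
for o in([padS],[padW],[padS,padW]): print("pad",*fit(o,.078,.058,[.604,-.0266,19]))
for o in(tinS,tinS+tinW): print("tin",*fit(o,.064,.044,[.604,-.0266,19]))
E
```

```text
pad [ 0.607  -0.0242 20.0805] [-1.  -0.  -0.1  0.5  1.1 -0.6]
pad [ 0.6025 -0.0247 18.5534] [-0.3 -1.3  2.4  1.3 -2.1  0.4]
pad [ 0.6031 -0.0247 18.4614] [ 0.6 -1.2  1.  -0.4  2.8 -0.9 -0.4 -2.   2.2  0.8 -2.3 -0.4]
tin [ 0.6071 -0.0264 25.1509] [-0.8 -0.   0.5  1.   1.   0.3 -0.8  0.   0.  -0.8  0.1 -0.9]
tin [ 0.6072 -0.0283 23.7139] [-1.3 -0.9 -0.5  0.5  0.7  0.1 -1.4 -0.8 -1.  -1.3 -0.2 -1.1  2.1 -8.
 -1.8  6.1]
```

```bash
python3 - <<'E'
from h import *
im=cv2.imread("pics/w11.png")[140:280,195:375]; cv2.imwrite("pics/w11z.png",cv2.resize(im,None,fx=4,fy=4,interpolation=cv2.INTER_CUBIC))
E
```

```text
(no output)
```

View pics/w11z.png

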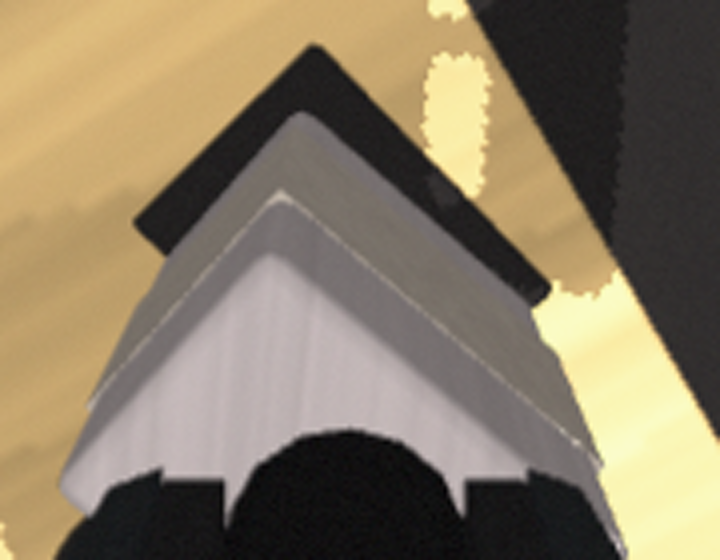

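```bash
cat > fit.py <<'E'
from h import *
from scipy.optimize import least_squares
def fit(obs,L,W,x0):
    def res(q):
        th=np.radians(q[2]);out=[]
        cor=np.array([[a*L/2,b*W/2] for a in(1,-1) for b in(1,-1)])@np.array([[np.cos(th),np.sin(th)],[-np.sin(th),np.cos(th)]])+q[:2]
        for c,z,pts in obs:
            P=proj(c,np.c_[cor,np.full(4,z)])
            for p in pts:
                d=P-np.array(p); out+=list(d[np.argmin((d**2).sum(1))])
        return np.array(out)
    f=least_squares(res,x0,x_scale=[.01,.01,5]); return f.x.round(4),f.fun.round(1)
E
python3 - <<'E'
from fit import *
st=telemetry.get_state(); w=imaging.snapshot("wrist"); cw=cam(w,st)
zb=st["tool_pos"][2]-.1099
k=lambda L:[(195+a/4-.4,140+b/4-.4) for a,b in L]
print("pad",*fit([(cw,.009,k([(313,42),(133,222),(553,290)]))],.078,.058,[.604,-.0266,19]))
print("tin",*fit([(cw,zb,k([(302,110),(170,258),(538,310)])),(cw,zb+.104,k([(268,252),(58,486)]))],.064,.044,[.604,-.0266,19]))
to(.6045,-.027,.119,-25)
E
```

```text
pad [ 0.6033 -0.0252 19.1057] [ 0.3 -0.8 -1.6  0.5  1.2  0.5]
tin [ 0.6038 -0.027  23.4872] [ 0.3 -1.8 -2.2  1.7  0.2 -0.2  2.3 -1.6 -1.4  2.2]
shift [-0.0008  0.0007  0.025 ] yaw 0.0 | psi -24.98 pos [ 0.6055 -0.0267  0.144 ] tilt [ 5.e-04 -1.e-04 -1.e+00] t 47.4
```

```bash
python3 -m creep '[[255,-0.001,-0.002,0.005,2],[255,-0.001,-0.002,0.012,4.5],[255,-0.001,-0.002,0.018,4.5],[255,-0.001,-0.002,0.021,4.5],[255,-0.001,-0.002,0.0235,4.5],[255,-0.001,-0.002,0.025,4.5],[255,-0.001,-0.002,0.0255,4.5],[255,-0.001,-0.002,0.0255,4.5]]'
```

```text
clock: 48.4
tool_pos: [0.6056, -0.0248, 0.1189]
eef_rot: [0.967, -0.255, 0.001, 0.0]
contact_force: [-1.7, -1.2, 3.4]
opening: 0.328
```

```bash
python3 -m creep '[[120,0,0,0,0],[100,0,0,0,0],[100,0,0,0,0],[100,0,0,-0.02,0],[100,0,0,-0.05,0],[100,0,0,-0.09,0],[100,0,0,-0.12,0],[100,0,0,-0.12,0],[100,0,0,-0.12,0]]'; python3 - <<'E'
from h import *
st=telemetry.get_state(); p=imaging.snapshot("wrist"); cv2.imwrite("pics/w12.png",p["image"])
to(.5191,.3795,.25,-25)
E
```

```text
clock: 49.52
tool_pos: [0.6047, -0.0243, 0.2374]
eef_rot: [0.967, -0.254, -0.001, 0.0]
contact_force: [0.8, 0.2, -0.7]
opening: 0.609
shift [-0.273  -0.3095 -0.0128] yaw -4.5 | psi -29.47 pos [ 0.6045 -0.0243  0.237 ] tilt [-0.0023  0.     -1.    ] t 49.58
```

View pics/w12.png

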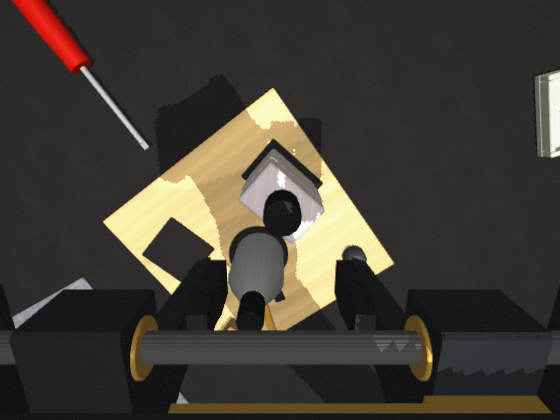

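```bash
python3 -m creep '[[90,-0.012,-0.014,-0.013,0],[90,-0.04,-0.045,-0.013,-1],[90,-0.075,-0.085,-0.013,-2],[90,-0.11,-0.127,-0.013,-3],[90,-0.147,-0.168,-0.013,-4],[90,-0.183,-0.208,-0.013,-4.5],[90,-0.217,-0.247,-0.013,-4.5],[90,-0.248,-0.28,-0.013,-4.5],[90,-0.266,-0.302,-0.013,-4.5],[90,-0.272,-0.309,-0.013,-4.5]]' 20;  python3 -m creep '[[90,0,0,0,0],[90,0,0,0,0],[90,0,0,0,0]]'; python3 - <<'E'
from h import *
st=telemetry.get_state(); p=imaging.snapshot("wrist"); cv2.imwrite("pics/w13.png",p["image"]); c=cam(p,st)
print(proj(c,[[.5191,.3795,.152]]))
for n in("top","scene"):
    q=imaging.snapshot(n); cv2.imwrite(f"pics/{n}13.png",q["image"])
to(.5191,.3795,.1215,-25)
E
```

```text
clock: 50.82
tool_pos: [0.5183, 0.382, 0.2509]
eef_rot: [0.977, -0.214, -0.001, -0.0]
contact_force: [0.2, 0.1, -1.2]
opening: 0.649
clock: 51.2
tool_pos: [0.5213, 0.3768, 0.2514]
eef_rot: [0.976, -0.217, 0.0, 0.0]
contact_force: [0.4, -0.2, -0.5]
opening: 0.645
[[279.06018605 217.38999888]]
shift [-0.0025 -0.0009  0.1298] yaw -0.0 | psi -25.05 pos [0.5209 0.3777 0.2513] tilt [ 1.e-04 -2.e-04 -1.e+00] t 51.35
```

View pics/w13.png

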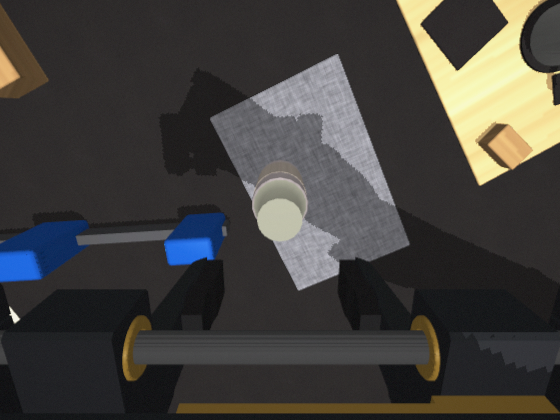

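View pics/top13.png

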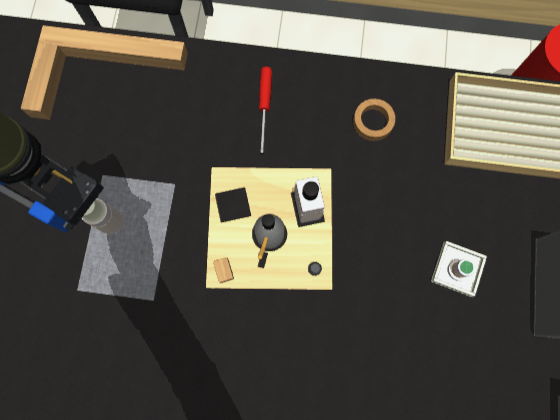

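```bash
python3 -m creep '[[90,-0.003,-0.001,0.02,0],[90,-0.003,-0.001,0.05,0],[90,-0.003,-0.001,0.08,0],[90,-0.003,-0.001,0.105,0],[90,-0.003,-0.001,0.12,0],[90,-0.003,-0.001,0.128,0],[90,-0.003,-0.001,0.129,0],[90,-0.003,-0.001,0.129,0]]' 20; python3 -m creep '[[255,0,0,0,0],[255,0,0,0,0],[255,0,0,0,0],[255,0,0,0,0],[255,0,0,0,0]]' 25; python3 -m creep '[[255,0,0,-0.01,0],[255,0,0,-0.03,0],[255,0,0,-0.05,0],[255,0,0,-0.08,0],[255,0,0,-0.085,0],[255,0,0,-0.085,0],[255,0,0,-0.085,0]]'; python3 - <<'E'
from h import *
to(.5884,.1309,.2,-25)
E
```

```text
clock: 52.35
tool_pos: [0.5188, 0.3809, 0.123]
eef_rot: [0.976, -0.216, 0.001, -0.001]
contact_force: [-0.4, 0.3, 0.3]
opening: 0.644
clock: 52.98
tool_pos: [0.5185, 0.3805, 0.1225]
eef_rot: [0.976, -0.216, 0.0, -0.0]
contact_force: [-1.6, -1.1, 5.4]
opening: 0.396
clock: 53.85
tool_pos: [0.5174, 0.3802, 0.2058]
eef_rot: [0.976, -0.216, -0.001, 0.001]
contact_force: [-0.4, 0.0, -2.0]
opening: 0.402
shift [0.1696 0.196  0.006 ] yaw 0.0 | psi -24.97 pos [0.5174 0.3802 0.2058] tilt [-0.0022 -0.0016 -1.    ] t 53.85
```

```bash
python3 -m creep '[[255,0.012,0.014,0,0],[255,0.035,0.04,0,0],[255,0.065,0.075,0,0],[255,0.1,0.115,0,0],[255,0.13,0.15,0,0],[255,0.155,0.178,0.01,0],[255,0.167,0.193,0.03,0],[255,0.1696,0.196,0.05,0],[255,0.1696,0.196,0.05,0],[255,0.1696,0.196,0.05,0]]'; python3 -m creep '[[255,0,0,0,0],[255,0,0,0,0]]'; python3 - <<'E'
from h import *
st=telemetry.get_state(); p=imaging.snapshot("wrist"); cv2.imwrite("pics/w14.png",cv2.resize(p["image"][130:300,160:400],None,fx=3,fy=3,interpolation=cv2.INTER_CUBIC))
q=imaging.snapshot("scene"); cv2.imwrite("pics/scene14.png",cv2.resize(q["image"][190:310,255:385],None,fx=5,fy=5,interpolation=cv2.INTER_CUBIC))
to(.5884,.1309,.1275,-25)
E
```

```text
clock: 55.1
tool_pos: [0.5895, 0.1311, 0.1577]
eef_rot: [0.976, -0.216, 0.0, -0.0]
contact_force: [0.0, 0.7, -2.4]
opening: 0.402
clock: 55.35
tool_pos: [0.5895, 0.1317, 0.1579]
eef_rot: [0.976, -0.216, 0.001, -0.0]
contact_force: [-0.4, -0.0, -3.4]
opening: 0.404
shift [-0.0006  0.0011  0.0301] yaw 0.1 | psi -24.95 pos [0.5894 0.1316 0.1576] tilt [ 7.e-04  2.e-04 -1.e+00] t 55.45
```

View pics/w14.png

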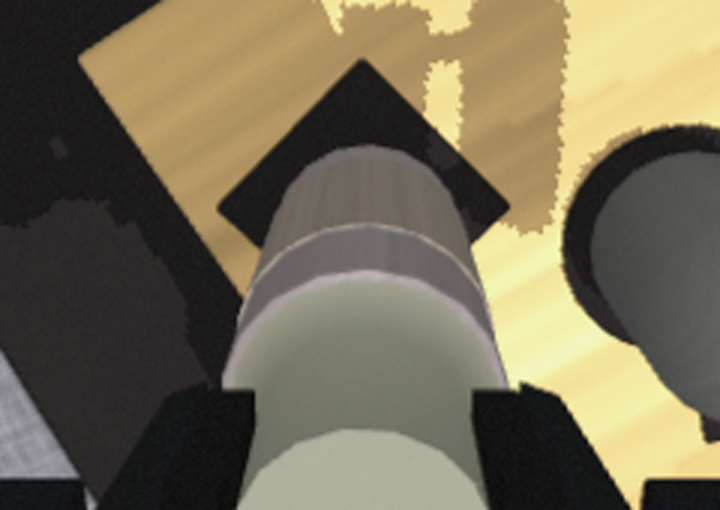

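View pics/scene14.png

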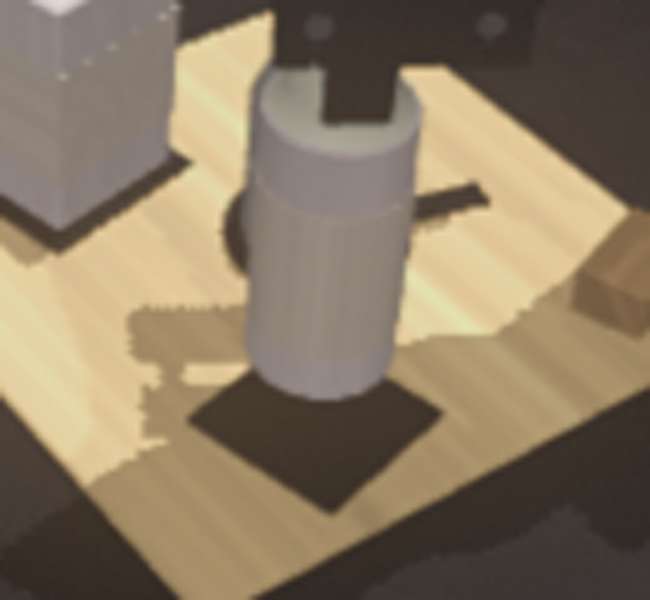

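```bash
python3 - <<'E'
from fit import *
st=telemetry.get_state(); w=imaging.snapshot("wrist"); cw=cam(w,st); s=imaging.snapshot("scene"); cs=cam(s)
zb=st["tool_pos"][2]-.1185
S=lambda L:[(255+a/5-.4,190+b/5-.4) for a,b in L]
k=lambda L:[(160+a/3-.33,130+b/3-.33) for a,b in L]
print("padS",*fit([(cs,.009,S([(188,420),(330,513),(443,412)]))],.066,.066,[.588,.131,20]))
print("padW",*fit([(cw,.009,k([(362,58),(216,208),(512,208)]))],.066,.066,[.588,.131,20]))
a=np.linspace(0,2*np.pi,360); x,y=st["tool_pos"][:2]
for dx,dy in((0,0),(-.002,0),(0,.002)):
    C=np.c_[x+dx+.026*np.cos(a),y+dy+.026*np.sin(a),np.full(360,zb)]
    P=(proj(cs,C)-[255,190]+.4)*5; Q=(proj(cw,C)-[160,130]+.33)*3
    print("scene l,r,bot",P[:,0].min(),P[:,0].max(),P[:,1].max(),"wrist top",Q[Q[:,1].argmin()],Q[:,0].min(),Q[:,0].max())
to(.5884,.1309,.1275,-25)
E
```

```text
padS [ 0.5911  0.133  20.6474] [-1.1 -0.3  0.3  0.3  0.8 -0.2]
padW [ 0.5878  0.1326 20.2938] [ 0.3 -0.6 -1.1  0.5  0.8  0.2]
scene l,r,bot 247.40258376803592 399.2151165694553 401.99306493004724 wrist top [364.54104844 139.21327783] 271.31063116679513 457.2286125211267
scene l,r,bot 252.46051714795965 404.13494492683424 400.0890387952462 wrist top [367.63304388 145.78936725] 274.50324477680135 460.0488904879147
scene l,r,bot 250.2979447049692 402.387594888924 405.8167105944044 wrist top [357.87207113 142.27146526] 264.9146803590039 450.6589124551555
shift [-0.0006  0.0009  0.0299] yaw 0.0 | psi -24.97 pos [0.5893 0.1314 0.1574] tilt [ 4.e-04 -0.e+00 -1.e+00] t 55.55
```

```bash
python3 -m creep '[[255,0,-0.0015,0.01,0],[255,0,-0.0015,0.019,0],[255,0,-0.0015,0.024,0],[255,0,-0.0015,0.027,0],[255,0,-0.0015,0.029,0],[255,0,-0.0015,0.03,0],[255,0,-0.0015,0.0302,0],[255,0,-0.0015,0.0302,0]]'
```

```text
clock: 56.55
tool_pos: [0.5902, 0.1325, 0.1275]
eef_rot: [0.976, -0.216, 0.0, -0.0]
contact_force: [-0.5, -0.4, 3.1]
opening: 0.4
```

```bash
python3 -m creep '[[110,0,0,0,0],[90,0,0,0,0],[90,0,0,0,0],[90,0,0,-0.02,0],[90,0,0,-0.05,0],[90,0,0,-0.09,0],[90,0,0,-0.12,0],[90,0,0,-0.14,0],[90,0,0,-0.14,0]]'; python3 -m creep '[[90,-0.01,-0.02,0,0],[90,-0.03,-0.06,0,0],[90,-0.06,-0.11,0,0],[90,-0.09,-0.16,0,0],[90,-0.11,-0.2,0,0],[90,-0.12,-0.22,0,0],[90,-0.12,-0.22,0,0],[90,-0.12,-0.22,0,0]]'; python3 - <<'E'
from h import *
q=imaging.snapshot("top"); cv2.imwrite("pics/top15.png",cv2.resize(q["image"][150:310,190:350],None,fx=3.7,fy=3.7,interpolation=cv2.INTER_CUBIC))
q=imaging.snapshot("scene"); cv2.imwrite("pics/scene15.png",q["image"]); cv2.imwrite("pics/scene15z.png",cv2.resize(q["image"][140:310,200:420],None,fx=3.5,fy=3.5,interpolation=cv2.INTER_CUBIC))
E
```

```text
clock: 57.68
tool_pos: [0.5908, 0.1329, 0.2684]
eef_rot: [0.976, -0.216, 0.002, -0.001]
contact_force: [1.0, 0.9, -0.3]
opening: 0.649
clock: 58.68
tool_pos: [0.5737, 0.3817, 0.266]
eef_rot: [0.976, -0.217, -0.0, 0.001]
contact_force: [-0.2, -1.3, -0.0]
opening: 0.648
```

View pics/top15.png

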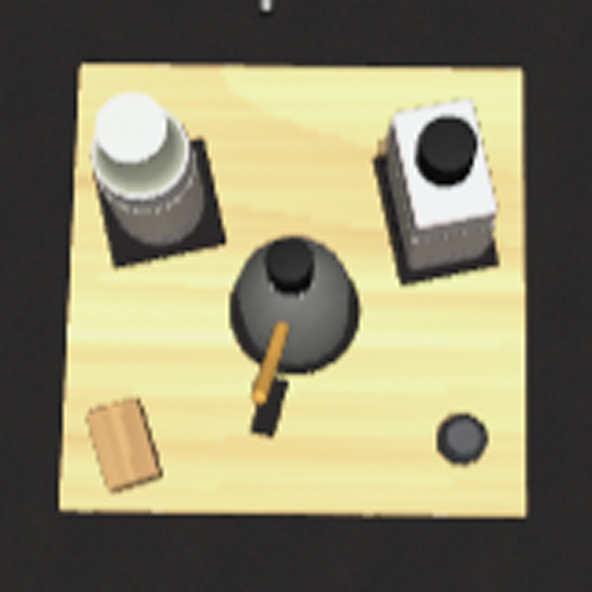

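View pics/scene15z.png

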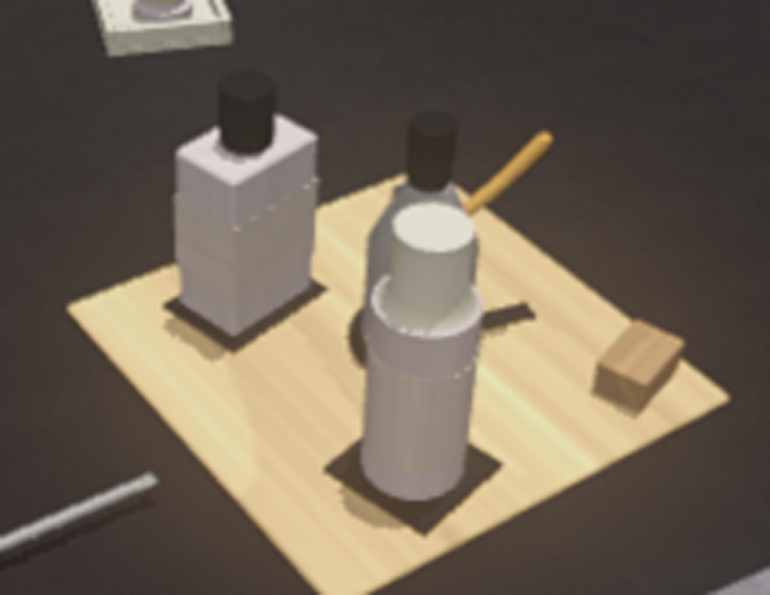

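View pics/scene15.png

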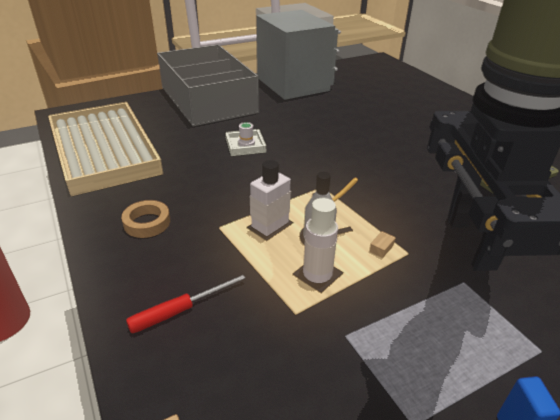

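```bash
python3 - <<'E'
from h import *
ct=cam(imaging.snapshot("top")); cs=cam(imaging.snapshot("scene"))
T=lambda X,Y,z:onplane(ct,190+X/3.7-.36,150+Y/3.7-.36,z)[:2].round(4)
S=lambda X,Y,z:onplane(cs,200+X/3.5-.36,140+Y/3.5-.36,z)[:2].round(4)
print("spray",T(131.5,129,.157),S(433,228,.157),"pad T .5884 .1309, S .5911 .133")
print("tin",T(446,144,.149),S(248,86,.149),"pad T .6038 -.0266 S .607 -.0242")
o=T(290,259,.147);o2=S(432,124,.147);tp=T(260,397,.125);tp2=S(547,137,.125)
print("oil",o,o2,"pad T .5362 .0455 S ~.538 .0465")
for a,b in((o,tp),(o2,tp2)): print(np.degrees(np.arctan2(*(b-a)[::-1])),np.linalg.norm(b-a))
p=imaging.snapshot("top")
for k in("spray","oilcan","tin"):
    for d in imaging.place_of(p,k)[:1]: print(k,d["score"],onplane(ct,d["location"][1],d["location"][0],.009)[:2])
E
```

```text
spray [0.5883 0.1303] [0.5919 0.1326] pad T .5884 .1309, S .5911 .133
tin [ 0.6032 -0.0249] [ 0.6071 -0.0215] pad T .6038 -.0266 S .607 -.0242
oil [0.5354 0.0442] [0.5391 0.0473] pad T .5362 .0455 S ~.538 .0465
174.42572370153255 0.06691644043133196
172.82212778093242 0.06722685475314165
oilcan 0.63 [0.5354435  0.04293294]
tin 0.65 [ 0.60758042 -0.02935069]
```

```bash
python3 - <<'E'
from h import *
print(r.finish_job())
E
```

```text
the job is handed in; nothing more can be done
None
```

The job is done and handed in at about 59 s of the 150 s allowed. I moved the spray can, oil can and tin onto the felt mat in that order and set the lens tube upright in the white tray. Then I put the oil can, tin and spray can back on their pads.

What the last checks showed:
- **Upright:** in the last pictures everything was standing, with the arm clear and touching nothing.
- **Cans on pads:** the top and side cameras put the spray can and the oil can within about 2 mm of their pad centres. The tin is within 2 mm by the top camera and 3 mm by the side camera.
- **Tin alignment:** I turned the tin about 4.5° to line up with its pad, and its edges now run parallel to the pad's to about 1–2°.
- **Spout:** it points at 173–174°, and the strip lies at 173–174°.
- **Lens tube:** it is 2 mm off the tray centre by the top camera. The wrist camera said 3.6 mm, but that reading was taken just after the arm moved.

Where the checks disagreed:
- The top and side cameras differ from each other by 2–4 mm in absolute position, so I compared each can with its own pad in the same camera.
- In the last top picture the network missed the spray can. It also put the tin about 5 mm from where its cap shows it, so I relied on the caps and pad corners.

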